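# Balance the loaded bar on the half-round saddle

## Task

Take the steel rod out of its wooden block and lower it end-down into the holder tube on the metal bar. Then push the bar along, off its parking post, until it balances level by itself on the half-round saddle, with the rod still in its holder. Do not let the bar fall off the saddle, and leave the glassware and bottles alone.

Things in the scene. Friction and masses are not known exactly. Their poses are not given: they have to be found in the camera images.
- stand: fixed balancing stand: a wooden half-round saddle (a lying half cylinder of radius 80 mm and 60 mm wide, its round side up, so its crest is 80 mm above the bench) on a grey base plate 250 x 90 x 8 mm. Origin on the bench straight under the middle of the crest; x is level, across the crest: the way in which the bar is to be pushed; y runs along the crest; z up
- saddle_top (a point): middle of the saddle's crest, 80 mm above the bench, axes as the stand's. The saddle is varnished and fairly smooth (friction about 0.4): pushed, the bar first rocks by some millimetres and then slides; let go, it rocks back a little, so small corrections need a few millimetres more, and pushing low rocks it least
- post: fixed wooden parking post on the same base plate, 22 mm (stand's x) x 60 mm, its flat top level with the crest, 80 mm above the bench; it covers -140 to -118 mm along the stand's x. Origin at bench level under its middle, axes as the stand's
- bar: loose aluminium bar 200 x 50 x 10 mm, 0.45 kg, at the start level across saddle and post, along the stand's x within 0.04 rad. Origin at the middle of its underside; x along it, away from the end plate; z up. Its own centre of gravity is within 2 mm of its middle; the rod shifts it 4 to 13 mm toward the holder. Alone on the saddle it leans about 1 degree per mm that this is off the crest
- bar_mid (a point): middle of the bar (half-way up its thickness), axes as the bar's
- bar_end_plate (a point): centre of the upright end plate at the bar's -x end (the end over the parking post): plate 6 mm thick along the bar, 50 mm wide, 50 mm tall above the bar's top face; outer face 3 mm beyond this point; a good place to push with closed fingers, either way, from outside or inside
- bar_holder (a point): centre of the mouth of the holder tube on the bar: upright round tube 40 mm from the bar's middle on the side away from the end plate, inner diameter 22 mm, outer 28 mm, mouth 60 mm above the bar's underside, 50 mm deep to the bar's top face
- rod_center (a point): centre of the loose steel rod, 14 mm in diameter, 120 mm long, z along its length; 50 to 200 g; it stands upright and loose in the wooden block, its foot 10 mm above the bench. In the holder, its centre is 70 mm above the bar's underside
- block: fixed wooden block 70 x 70 x 45 mm with a loose 21 mm hole 35 mm deep in which the rod stands. Origin at the middle of its underside
- bottle_dark: bystander, to be left alone: dark reagent bottle, 51 mm wide, 93 mm tall. Origin at the middle of its underside
- wash_bottle: bystander, to be left alone: wash bottle with bent spout, 74 mm wide, 253 mm tall. Origin at the middle of its underside
- cylinder_pp: bystander, to be left alone: measuring cylinder on a hexagonal foot, 63 mm wide, 209 mm tall. Origin at the middle of its underside
- dropper_bottle: bystander, to be left alone: white dropper bottle, 55 mm wide, 153 mm tall. Origin at the middle of its underside
- beaker_waste: bystander, to be left alone: wide glass beaker, 69 mm wide, 82 mm tall. Origin at the middle of its underside
- bottle_indicator_b: bystander, to be left alone: small indicator bottle, 47 mm wide, 79 mm tall. Origin at the middle of its underside
- petri_1: bystander, to be left alone: petri dish, 69 mm wide, 15 mm tall. Origin at the middle of its underside

How it is judged:
On the way, in this order (a step that is already met when the one before it is completed fails the run):
1. the rod stands in the holder tube, let go, while the bar still lies on the parking post (horizontal distance between rod_center and bar_holder below 0.016 m and z of rod_center in the frame of bar between 0.06 and 0.078 m and angle between rod_center's own z axis and vertical below 0.45 rad and contact force between rod and the fingers below 0.05 N and contact force between bar and post above 0.1 N), for 0.2 s.
2. the bar is off the parking post, carried by the saddle, with the rod in its holder (horizontal distance between rod_center and bar_holder below 0.016 m and z of rod_center in the frame of bar between 0.06 and 0.078 m and angle between rod_center's own z axis and vertical below 0.45 rad and contact force between bar and post below 0.02 N and x of bar_end_plate in the frame of stand above -0.118 m), for 0.2 s.
At the end, for the whole second after the job is handed in: the bar balances on the saddle alone, clear of the parking post, level within 0.08 rad (about 4.5 degrees) and at rest; the rod stands in the holder tube on the bar (its centre within 16 mm sideways of the mouth's centre, its foot near the bar's top face) (horizontal distance between rod_center and bar_holder below 0.016 m and z of rod_center in the frame of bar between 0.06 and 0.078 m and angle between rod_center's own z axis and vertical below 0.45 rad and angle between bar's own z axis and vertical below 0.08 rad and contact force between bar and post below 0.02 N and contact force between bar and stand above 1.5 N and height (world z) of bar_mid above 0.077 m and angular speed of bar below 0.25 rad/s and linear speed of bar below 0.03 m/s and contact force between rod and bar above 0.1 N); the robot touches nothing.
It fails at once if the bar falls off the saddle or tips over steeply (0.6 rad) (angle between bar's own z axis and vertical above 0.6 rad or height (world z) of bar_mid below 0.045 m).
It fails at once if a bottle, the cylinder, the beaker or the petri dish is moved by more than 30 mm (distance of any of bottle_dark, wash_bottle, cylinder_pp, dropper_bottle, beaker_waste, bottle_indicator_b, petri_1 from where it was at the start of the episode above 0.03 m).
It also fails if it takes over 64 s, if anything falls off the work surface, if the arm or the gripper's body presses on something with over 40 N, if the wrist force passes 120 N, or if a joint passes its speed limit or range.

## Robot

A 6-joint arm with a two-finger parallel gripper is mounted at the origin on a cart in front of the work surface, level with it; the furniture and walls round the work are solid. World frame = base frame: x ahead of the robot, y to its left, z up, the work surface at z = 0. Lengths are in m, angles in rad, forces in N, time in s.
With the tool pointing down it reaches from about 0.4 to 0.825 m from the base axis. Payload 7 kg.
Tool frame: the origin (TCP) lies midway between the tips of the shut fingers; the grasp point (between the pads) lies 19 mm behind it (arm.hold_point_z is the distance from the TCP to the grasp point, in m); z points along the fingers, x is the direction in which the jaws open and shut, and the axes are right-handed (so a half turn about z gives the same grasp; the last joint's range is limited). The gripper opens to 88 mm and grips with 3 to 60 N. Pads are 19 mm wide; open, the fingers measure 130 mm over their backs; the gripper's body (78 mm by 193 mm) begins 47 mm behind the grasp point.
Start: joints at [1.462, 0.359, 0.012, 0, -1.224, -0.288], TCP at [0.261, 0.623, 0.227] pointing down, gripper open.
Joint ranges: [-3.07, 3.07], [-1.43, 2.12], [-1.02, 1.25], [-3.03, 1.67], [-3.05, -0], [-3.03, 3.03]. Speed limits (rad/s): [2.39, 2.39, 3.01, 3.14, 3.14, 3.14].

## Interface

Orientations are given as [roll, pitch, yaw] about the fixed x, y, z axes, in that order (R = Rz(yaw) Ry(pitch) Rx(roll)).
In Python, from station import readout, viewer, job, arm gives the robot as it stands.
- The arm moves only by the tool apply_moves, never from a script. Its argument "deltas" is text: rows parted by semicolons, each of 4 numbers parted by spaces: the shift along the tool's x, y, z in cm, then the turn about the tool's z in rad. A call has 1 to 10 rows; each row shifts and turns the commanded pose from where the row before left it, along the tool's axes as they then stand; what a row does not reach is not made up. A row lasts 1/8 s, in which the tool goes at most 62.5 mm and 10.7 degrees, less where a joint would pass 70% of its speed; a pose out of reach is approached as far as the arm can. A call is refused whole if a number of a shift passes 6.25 or a number of a turn 0.188, either way. A call with a gripper value outside its range is refused whole. "gripper" is the closure, from -1 (fully open) to 1 (shut), so that 0 is half open, set as the call begins (left out, the last holds). The fingers move at their own pace and stop on an object; "squeeze" is the grip in N (left out, the last holds). Time passes only in rows, so rows that do not move let the fingers close. It gives the time, the measured TCP pose, the force and the opening at its end, in the units of the state.
- readout.get_state(): the state, without advancing time (a new reading comes with each control period).
- viewer.grab_frame(name): name is "scene" or "top" or "wrist"; returns a dict with "image" (480x640x3 uint8, red, green, blue), "camera_matrix" (3x3 intrinsics, pixels), "cam_to_world" (4x4, takes a point from camera to world coordinates). Camera axes: x right, y up, looking along -z (the intrinsics and any distortion apply to the point x, -y, -z); pixel columns grow to the right and rows downward; lengths in m; the calibration is good to about 2 mm. A picture is of the moment at which its call begins. There is no depth.
- job.job_done(): hands the job in, once; it reports no verdict.
Trained networks look in the newest picture that a camera, given by its name, has taken for a name from the list of things; names that differ only in an ending like _2 or _b are one class to them, and where a whole thing is asked for, a point or a joint stands for the part that bears it (a point fixed in the world has none). Each returns a list of dicts, best first, with "conf" (0 to 1); they miss things now and then, are a little off and sometimes report something else, mostly with a low value. They report only what shows in the picture. A call takes as long as a camera call.
- viewer.silhouettes(camera, query): "region" (480x640 bool, what is visible of it) and "extent" ([left, top, width, height] in pixels, round what is visible of it).
The state is a dict: "t": time; "q": joint angles; "qd": joint speeds; "joint_efforts": joint torques, N m; "eef_pos": TCP position; "ee_rot": TCP orientation; "force": force on the tool from outside, world axes, zero at the start; "moment": the same for the moment, N m; "width": finger opening in m.
Only numpy, scipy, OpenCV 4.12 (cv2) and the standard library are available. Lean on these libraries where they do the work, as an engineer would, in place of code of your own. Each camera call takes 0.05 s, during which the arm holds its last target.

## Working session

There is one attempt and no reset: what is moved stays moved. The work goes in short steps, Python scripts to look and compute and a tool call to move; the robot and the scene stay as the last step left them, time stands still between calls to the robot, and variables do not carry over. Pictures are saved under pics/ and viewed, and the job is handed in when it is done.

Besides the shell and the picture viewer there is one more tool, called after ">>>" by a JSON object that holds its "api" and its "payload", one argument or row to a line. apply_moves: Moves the arm, as the interface text tells. Its arguments: {"type":"object","properties":{"deltas":{"type":"string"},"gripper":{"type":"number"},"squeeze":{"type":"number"}},"required":["deltas"]}

```bash
ls; mkdir -p pics; python3 - <<'E'
from station import readout, viewer, job, arm
import cv2,numpy as np
print(readout.get_state())
np.set_printoptions(precision=4,suppress=True)
for n in ["scene","top","wrist"]:
    f=viewer.grab_frame(n); cv2.imwrite(f"pics/{n}0.png",f["image"][:,:,::-1]); print(n,f["camera_matrix"],f["cam_to_world"],[k for k in f])
E
```

```text
pics
{'t': 0.0, 'q': array([ 1.46209641e+00,  3.59371255e-01,  1.10270860e-02, -3.46678719e-04,
       -1.22407492e+00, -2.88097083e-01]), 'qd': array([-8.27707844e-04, -1.06065455e-03, -2.42500301e-03,  4.81351989e-04,
       -7.40757992e-05, -7.17593194e-04]), 'joint_efforts': array([-1.94982560e-03, -5.82724822e+01,  2.93057334e+01,  6.99737146e+00,
        6.99433978e-03, -1.47049059e-04]), 'eef_pos': array([0.26070266, 0.62208275, 0.22561958]), 'ee_rot': array([-3.14144400e+00, -1.64848145e-03, -1.96771152e+00]), 'force': array([-0.60658962,  0.01305071,  0.1008323 ]), 'moment': array([ 0.00847017,  0.00954741, -0.00708746]), 'width': 0.08759585217031891}
scene [[479.2043   0.     313.9841]
 [  0.     479.2043 225.2587]
 [  0.       0.       1.    ]] [[ 0.664   0.3102 -0.6804 -0.1967]
 [-0.7473  0.3059 -0.5898 -0.6851]
 [ 0.0252  0.9001  0.435   0.5875]
 [ 0.      0.      0.      1.    ]] ['image', 'camera_matrix', 'cam_to_world']
top [[458.6492   0.     321.5591]
 [  0.     458.6492 242.2494]
 [  0.       0.       1.    ]] [[ 0.0021  0.9832 -0.1823  0.3553]
 [-0.9997 -0.0024 -0.0244 -0.0527]
 [-0.0244  0.1823  0.9829  1.2761]
 [ 0.      0.      0.      1.    ]] ['image', 'camera_matrix', 'cam_to_world']
wrist [[406.8143   0.     315.8863]
 [  0.     406.8143 246.1454]
 [  0.       0.       1.    ]] [[-0.3863  0.8877  0.2506  0.3288]
 [-0.9224 -0.3718 -0.1049  0.5945]
 [ 0.0001 -0.2716  0.9624  0.3842]
 [ 0.      0.      0.      1.    ]] ['image', 'camera_matrix', 'cam_to_world']
```

View pics/scene0.png

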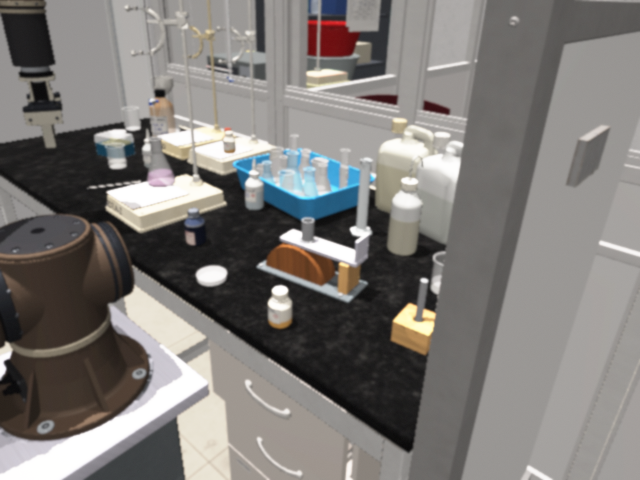

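View pics/top0.png

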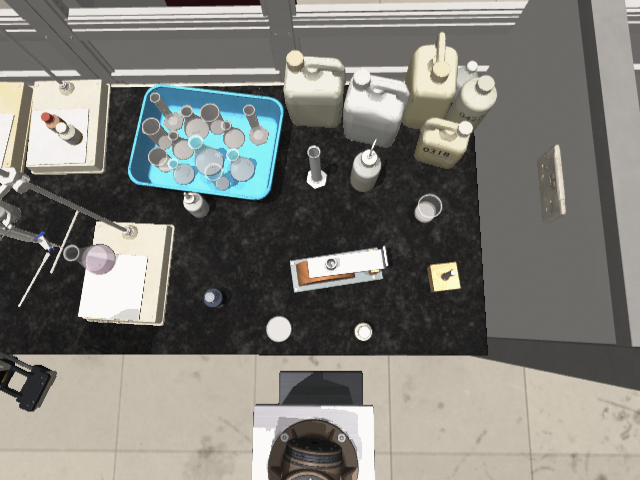

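View pics/wrist0.png

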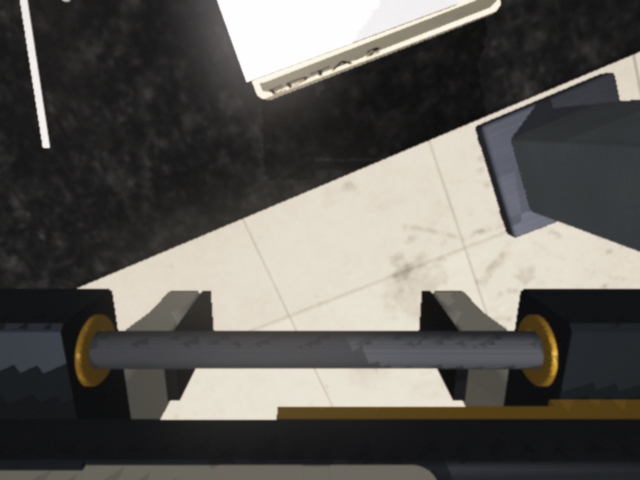

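The top view shows the rod and block near (450,272). The bar runs from its end plate at (385,257) to its left end at (307,266), with the holder at (331,264). Next I'll measure these.

```bash
cat > h.py <<'E'
from station import readout, viewer, job, arm
import cv2,numpy as np
np.set_printoptions(precision=4,suppress=True)
def pix2ray(f,u,v):
    K=f["camera_matrix"];T=f["cam_to_world"]
    d=np.array([(u-K[0,2])/K[0,0],-(v-K[1,2])/K[1,1],-1.]); d=T[:3,:3]@d
    return T[:3,3],d/np.linalg.norm(d)
def atz(f,u,v,z):
    o,d=pix2ray(f,u,v); return o+d*(z-o[2])/d[2]
def proj(f,p):
    K=f["camera_matrix"];T=f["cam_to_world"]; c=T[:3,:3].T@(np.asarray(p,float)-T[:3,3])
    return np.array([K[0,0]*c[0]/-c[2]+K[0,2],K[1,1]*-c[1]/-c[2]+K[1,2]])
def crop(f,name,x0,y0,x1,y1,s):
    im=f["image"][y0:y1,x0:x1,::-1]; cv2.imwrite("pics/"+name,cv2.resize(im,None,fx=s,fy=s,interpolation=cv2.INTER_CUBIC))
E
python3 - <<'E'
from h import *
t=viewer.grab_frame("top"); crop(t,"t1.png",270,220,480,350,3.8)
s=viewer.grab_frame("scene"); crop(s,"s1.png",240,210,450,360,3.8)
for c in ["top","scene"]:
  for n in ["bar","rod_center","block","stand","post","bar_holder","bottle_dark","wash_bottle","cylinder_pp","dropper_bottle","beaker_waste","bottle_indicator_b","petri_1"]:
    r=viewer.silhouettes(c,n)
    for d in r[:1]:
        ys,xs=np.nonzero(d["region"]); f=t if c=="top" else s
        print(c,n,round(d["conf"],2),d["extent"],xs.mean().round(1),ys.mean().round(1),atz(f,xs.mean(),ys.mean(),0.04))
E
```

```text
top bar 0.89 [305.4, 250.4, 83.6, 29.2] 347.1 263.2 [ 0.5263 -0.0915  0.04  ]
top block 0.77 [427.5, 263.8, 33.8, 27.1] 442.4 277.6 [ 0.4872 -0.3468  0.04  ]
top stand 0.77 [290.0, 256.0, 89.8, 34.9] 326.7 277.6 [ 0.4874 -0.0362  0.04  ]
top post 0.57 [371.0, 271.0, 7.0, 5.6] 373.5 272.0 [ 0.5024 -0.1626  0.04  ]
top bar_holder 0.59 [309.0, 245.8, 79.2, 32.3] 347.7 263.3 [ 0.5261 -0.0931  0.04  ]
top bottle_dark 0.76 [204.2, 287.1, 23.6, 19.8] 214.6 298.4 [0.4311 0.2662 0.04  ]
top wash_bottle 0.87 [352.2, 140.7, 28.6, 49.5] 364.9 169.4 [ 0.7929 -0.1438  0.04  ]
top cylinder_pp 0.93 [306.6, 145.6, 18.1, 45.8] 315.0 169.6 [ 0.7932 -0.0031  0.04  ]
top dropper_bottle 0.79 [183.7, 191.2, 23.8, 26.4] 195.6 204.5 [0.6929 0.3315 0.04  ]
top beaker_waste 0.96 [414.8, 195.2, 25.5, 28.3] 427.6 208.1 [ 0.6796 -0.3151  0.04  ]
top bottle_indicator_b 0.6 [356.9, 322.1, 14.1, 20.3] 362.4 331.5 [ 0.3445 -0.1305  0.04  ]
top petri_1 0.94 [262.6, 317.1, 29.0, 22.4] 278.4 328.9 [0.3509 0.0921 0.04  ]
scene bar 0.86 [279.8, 216.1, 92.9, 50.1] 326.2 244.9 [ 0.5988 -0.0364  0.04  ]
scene rod_center 0.84
[... 227 characters left out ...]
]
scene bar_holder 0.88 [278.7, 218.5, 90.0, 51.2] 326.2 244.9 [ 0.5986 -0.0366  0.04  ]
scene bottle_dark 0.94 [183.7, 209.6, 21.9, 39.6] 194.4 228.3 [0.4312 0.2633 0.04  ]
scene wash_bottle 0.72 [384.2, 154.9, 38.8, 105.2] 404.8 217.5 [ 0.8718 -0.0882  0.04  ]
scene cylinder_pp 0.81 [349.3, 158.1, 23.5, 79.3] 362.3 199.5 [0.8925 0.0718 0.04  ]
scene dropper_bottle 0.63 [245.0, 163.4, 21.5, 43.8] 253.6 189.6 [0.7173 0.3574 0.04  ]
scene beaker_waste 0.59 [427.1, 252.3, 15.8, 40.8] 435.8 272.3 [ 0.6702 -0.2935  0.04  ]
scene bottle_indicator_b 0.83 [268.5, 286.3, 23.0, 39.7] 279.2 308.3 [ 0.3375 -0.1393  0.04  ]
scene petri_1 0.94 [198.0, 264.9, 29.0, 26.2] 210.9 275.8 [0.3195 0.0497 0.04  ]
```

View pics/t1.png

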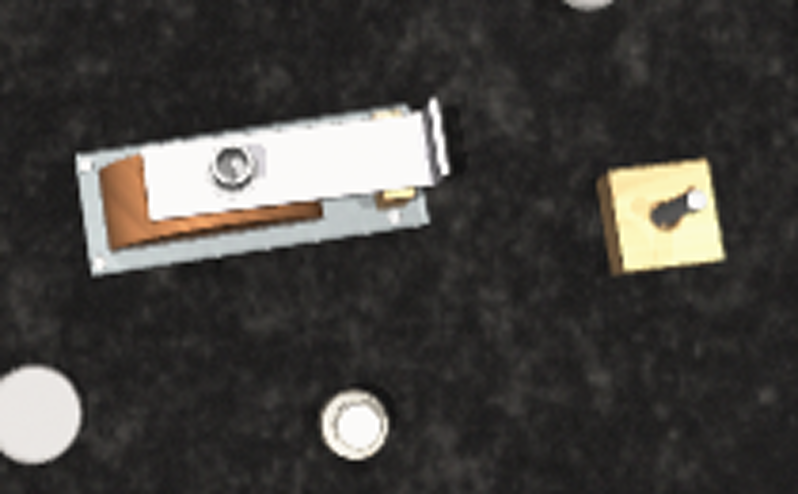

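View pics/s1.png

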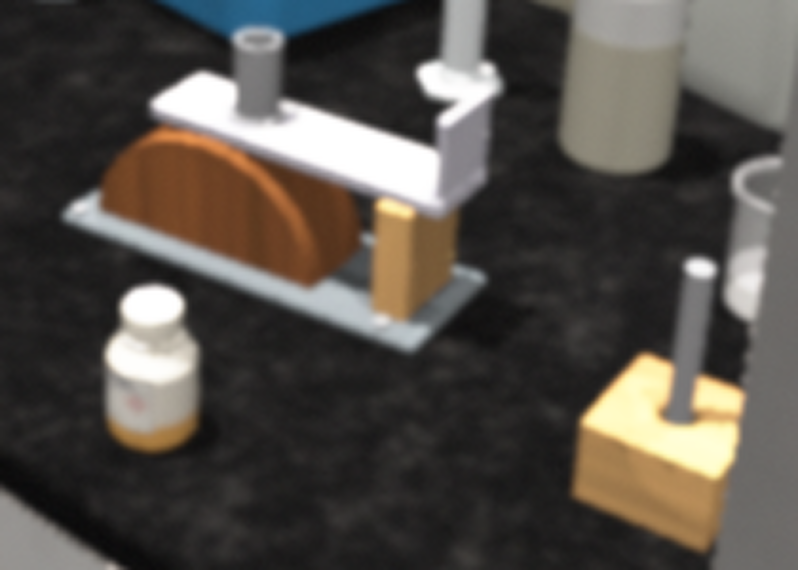

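```bash
python3 - <<'E'
from h import *
t=viewer.grab_frame("top"); s=viewer.grab_frame("scene")
def tt(x,y): return 270+(x+.5)/3.8-.5,220+(y+.5)/3.8-.5
def ss(x,y): return 240+(x+.5)/3.8-.5,210+(y+.5)/3.8-.5
print("rod top", atz(t,*tt(695,200),.130), atz(s,*ss(699,268),.130))
print("rod at block top", atz(t,*tt(664,214),.045), atz(s,*ss(680,415),.045))
print("holder", atz(t,*tt(233,167),.140), atz(s,*ss(258,40),.140))
C=[atz(t,*tt(*p),.008) for p in [(78,155),(408,107),(428,223),(95,273)]]
print("base",*C, np.mean(C,0)); C2=[atz(s,*ss(*p),.008) for p in [(412,350),(487,277),(63,215)]]; print(*C2)
B=[atz(t,*tt(*p),.090) for p in [(143,153),(430,112),(150,220),(438,186)]]
print("bar",*B)
P=[atz(t,*tt(*p),.140) for p in [(435,98),(448,175)]]
print("plate top",*P)
print("block top",*[atz(t,*tt(*p),.045) for p in [(606,172),(708,159),(723,260),(620,273)]])
E
```

```text
rod top [ 0.4909 -0.3512  0.13  ] [ 0.4879 -0.3552  0.13  ]
rod at block top [ 0.491  -0.3511  0.045 ] [ 0.4887 -0.3562  0.045 ]
holder [ 0.5117 -0.0481  0.14  ] [ 0.5125 -0.0511  0.14  ]
base [0.5389 0.0665 0.008 ] [ 0.5743 -0.1764  0.008 ] [ 0.4886 -0.1892  0.008 ] [0.4523 0.0529 0.008 ] [ 0.5135 -0.0616  0.008 ]
[ 0.4845 -0.195   0.008 ] [ 0.574  -0.1811  0.008 ] [0.449  0.0507 0.008 ]
bar [0.5284 0.014  0.09  ] [ 0.5566 -0.1835  0.09  ] [0.4822 0.0089 0.09  ] [ 0.5053 -0.1878  0.09  ]
plate top [ 0.5575 -0.1815  0.14  ] [ 0.5062 -0.1888  0.14  ]
block top [ 0.5209 -0.3117  0.045 ] [ 0.5301 -0.3839  0.045 ] [ 0.4587 -0.3907  0.045 ] [ 0.4496 -0.3186  0.045 ]
```

```bash
cat > ov.py <<'E'
from h import *
import sys
def draw(f,SP,BP,name,box,s,tilt=0):
    x0,y0,x1,y1=box
    im=cv2.resize(f["image"][y0:y1,x0:x1,::-1],None,fx=s,fy=s,interpolation=cv2.INTER_CUBIC).copy()
    def line(P,c):
        q=[(((proj(f,p)-[x0,y0]+.5)*s-.5)*8).round().astype(int) for p in P]
        cv2.polylines(im,[np.array(q,np.int32)],False,c,1,cv2.LINE_AA,3)
    def tr(P,pose):
        c,sn=np.cos(pose[2]),np.sin(pose[2])
        return [np.array([pose[0]+c*p[0]-sn*p[1],pose[1]+sn*p[0]+c*p[1],p[2]]) for p in P]
    th=np.linspace(0.1,np.pi-0.1,40)
    for y in (-.03,.03): line(tr([(.08*np.cos(a),y,.08*np.sin(a)) for a in th],SP),(0,255,0))
    line(tr([(0,-.03,.08),(0,.03,.08)],SP),(0,255,0))
    for z in (.008,.08): line(tr([(-.14,-.03,z),(-.118,-.03,z),(-.118,.03,z),(-.14,.03,z),(-.14,-.03,z)],SP),(255,0,0))
    for z in (.08,.09): line(tr([(-.1,-.025,z),(.1,-.025,z),(.1,.025,z),(-.1,.025,z),(-.1,-.025,z)],BP),(0,0,255))
    line(tr([(-.1,-.025,.14),(-.1,.025,.14)],BP),(0,0,255))
    a=np.linspace(0,2*np.pi,40); line(tr([(.04+.014*np.cos(t),.014*np.sin(t),.14) for t in a],BP),(0,0,255))
    cv2.imwrite("pics/"+name,im)
E
python3 - <<'E'
from ov import *
t=viewer.grab_frame("top"); s=viewer.grab_frame("scene")
yaw=1.717; u=np.array([np.cos(yaw),np.sin(yaw)])
end=np.array([.5305,-.1845]) 
S=end+u*.145
SP=(S[0],S[1],yaw); B=end-0.001*u+np.array([np.cos(1.703),np.sin(1.703)])*.1; BP=(B[0],B[1],1.703); print(SP,BP)
draw(t,SP,BP,"t2.png",(280,235,400,310),6.5); draw(s,SP,BP,"s2.png",(250,205,380,305),6)
E
```

```text
(np.float64(0.5093759118581231), np.float64(-0.041046966221783165), 1.717) (np.float64(0.5174637929200353), np.float64(-0.08636194976132779), 1.703)
```

View pics/t2.png

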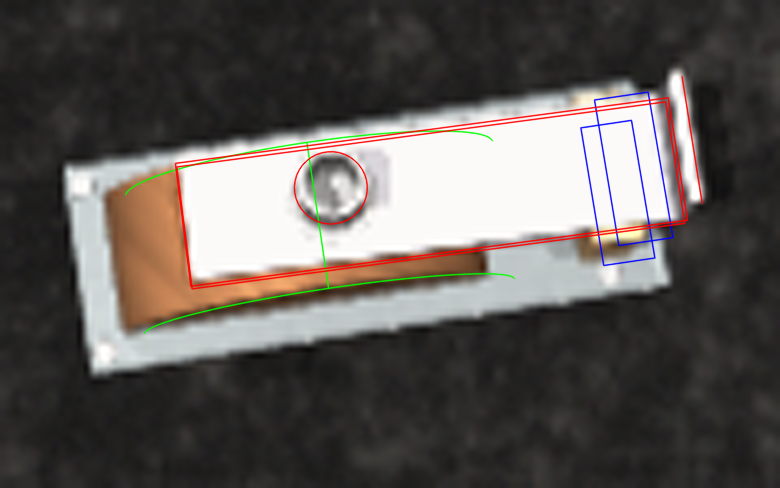

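View pics/s2.png

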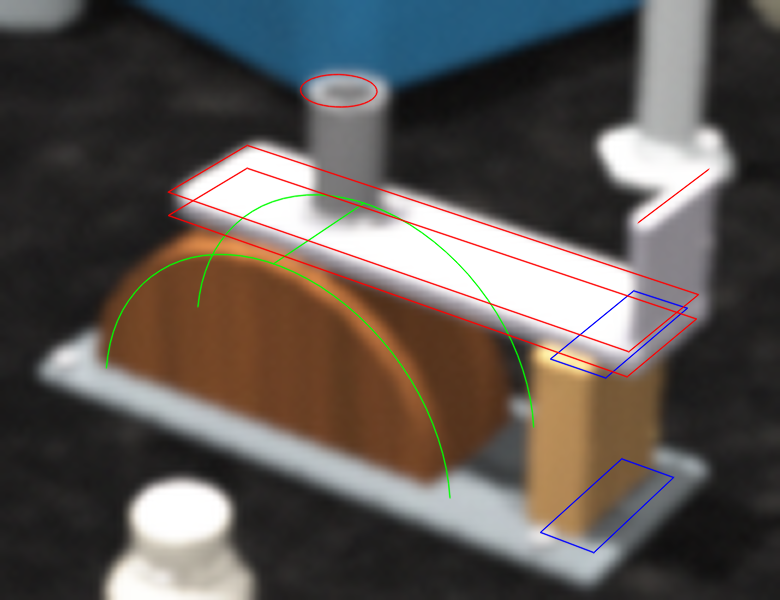

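```bash
cat > fit.py <<'E'
from ov import *
from scipy.optimize import least_squares
t=viewer.grab_frame("top"); s=viewer.grab_frame("scene")
T=lambda x,y:(280+(x+.5)/6.5-.5,235+(y+.5)/6.5-.5)
S=lambda x,y:(250+(x+.5)/6-.5,205+(y+.5)/6-.5)
def tr(p,pose):
    c,sn=np.cos(pose[2]),np.sin(pose[2]); return [pose[0]+c*p[0]-sn*p[1],pose[1]+sn*p[0]+c*p[1],p[2]]
E='E';F='F'
stand=[(s,S(430,487),(-.0796,.03,.008)),(s,S(100,362),(.0796,.03,.008)),(s,S(528,522),(-.118,.03,.008)),(s,S(588,542),(-.14,.03,.008)),(s,S(535,350),(-.118,.03,.08)),
(s,S(595,585),(E,.045,.008)),(s,S(708,470),(E,-.045,.008)),(s,S(40,372),(F,.045,.008)),
(t,T(107,190),(.0797,-.03,.008)),(t,T(127,330),(.0797,.03,.008)),(t,T(487,272),(-.0797,.03,.008)),(t,T(66,165),(F,-.045,.008)),(t,T(95,375),(F,.045,.008)),(t,T(668,283),(E,.045,.008)),(t,T(647,229),(-.14,.03,.08))]
bar=[(s,S(250,145),(.1,-.025,.09)),(s,S(168,193),(.1,.025,.09)),(s,S(347,91),(.04,0,.14)),(s,S(628,374),(-.1,.025,.08)),(t,T(175,163),(.1,-.025,.09)),(t,T(192,287),(.1,.025,.09)),(t,T(331,187),(.04,0,.14)),(t,T(680,72),(-.1,-.025,.14)),(t,T(705,202),(-.1,.025,.14))]
def run(C,x0,mode):
    def res(x):
        r=[]
        for f,uv,p in C:
            p=list(p)
            if p[0]=='E': p[0]=x[3]
            if p[0]=='F': p[0]=x[3]+.25
            b=0 if f is t else x[4:6]
            r.append(proj(f,tr(p,x[:3]))-uv+b)
        r=np.array(r).ravel(); return np.r_[r,x[4:6]/1.0]
    o=least_squares(res,x0,loss='soft_l1'); print(o.x); print(o.fun[:-2].reshape(-1,2).round(1).tolist()); return o.x
if __name__=="__main__":
    a=run(stand,[.508,-.034,1.717,-.15,0,0],0); b=run(bar,[.5175,-.086,1.703,0,0,0],0)
    for c in (t,s):
        m=lambda C:[q for q in C if q[0] is c]
        print('single'); run(m(stand),a*[1,1,1,1,0,0],0); run(m(bar),b*[1,1,1,1,0,0],0)
E
python3 fit.py
```

```text
[ 0.5108 -0.0322  1.7236 -0.1548  0.2634  0.6978]
[[1.1, 0.6], [-1.0, 0.2], [-0.2, 0.3], [-1.4, 0.3], [0.2, 0.2], [0.1, -1.3], [0.7, -1.0], [-0.1, -0.8], [-0.4, 0.4], [-0.5, 0.1], [1.0, 0.2], [-0.3, -0.2], [-0.3, -0.6], [0.9, -0.3], [0.5, 0.3]]
[  0.5179  -0.0868   1.7077 -26.7128   0.2205  -0.0071]
[[-0.2, 0.0], [0.4, -0.2], [-1.0, -0.1], [0.4, 0.3], [0.1, 0.0], [-0.0, -0.2], [0.1, -0.1], [0.3, 0.2], [-0.3, -0.2]]
single
[ 0.5108 -0.0319  1.7257 -0.1548  0.      0.    ]
[[-0.5, 0.4], [-0.6, 0.1], [0.9, 0.2], [-0.5, -0.1], [-0.4, -0.6], [0.8, -0.4], [0.4, 0.2]]
[  0.5178  -0.0867   1.7099 -26.7128   0.      -0.    ]
[[0.1, 0.1], [-0.0, -0.1], [0.0, 0.0], [0.2, 0.2], [-0.4, -0.2]]
single
[ 0.51   -0.0342  1.7182 -0.1549  0.0104  0.2263]
[[1.1, 0.7], [-0.8, 0.0], [-0.2, 0.5], [-1.4, 0.5], [0.2, 0.4], [0.0, -1.1], [0.9, -0.8], [0.0, -0.9]]
[  0.5187  -0.0868   1.7032 374.8747   0.0069   0.1005]
[[-0.1, -0.0], [0.5, -0.2], [-0.9, -0.2], [0.3, 0.3]]
```

```bash
cat > plan.py <<'E'
from h import *
def yawpos():
    st=readout.get_state(); return np.array(st["eef_pos"]),st["ee_rot"][2],st
def plan(wps,turn_total,n,p0=None,y0=None):
    """world waypoints -> rows; path param uniform in length"""
    p,y,_=yawpos()
    if p0 is not None:p=np.array(p0)
    if y0 is not None:y=y0
    W=np.vstack([p]+[np.array(w) for w in wps]); L=np.r_[0,np.cumsum(np.linalg.norm(np.diff(W,axis=0),axis=1))]
    rows=[];dt=turn_total/n;cur=p.copy()
    for i in range(1,n+1):
        q=np.array([np.interp(L[-1]*i/n,L,W[:,k]) for k in range(3)])
        d=(q-cur)*100; c,s=np.cos(y),np.sin(y)
        r=np.round([c*d[0]+s*d[1], s*d[0]-c*d[1], -d[2]],2)
        cur=cur+np.array([c*r[0]+s*r[1],s*r[0]-c*r[1],-r[2]])/100
        rows.append("%g %g %g %g"%(*r,round(dt,3))); y-=round(dt,3)
    for i in range(0,n,10): print("; ".join(rows[i:i+10]))
    print("end",cur,y)
E
python3 - <<'E'
from plan import *
plan([(.30,.30,.27),(.42,0,.28),(.489,-.353,.25)],4.17,24)
E
```

```text
3.63 -2.07 -0.56 0.174; 3.22 -2.66 -0.56 0.174; 2.71 -3.19 -0.56 0.174; 2.12 -3.6 -0.56 0.174; 1.46 -3.91 -0.55 0.174; 0.76 -4.11 -0.56 0.174; 0.04 -4.18 -0.56 0.174; -0.92 -4.06 -0.46 0.174; -2.38 -3.48 -0.14 0.174; -2.94 -3.02 -0.13 0.174
-3.42 -2.46 -0.13 0.174; -3.8 -1.84 -0.13 0.174; -4.05 -1.15 -0.13 0.174; -4.19 -0.43 -0.13 0.174; -4.2 0.3 -0.13 0.174; -4.15 0.59 0.14 0.174; -4.09 0.97 0.35 0.174; -3.86 1.66 0.35 0.174; -3.51 2.3 0.35 0.174; -3.07 2.88 0.35 0.174
-2.51 3.37 0.35 0.174; -1.9 3.75 0.35 0.174; -1.22 4.02 0.35 0.174; -0.51 4.17 0.35 0.174
end [ 0.489 -0.353  0.25 ] -6.143620320934014
```

>>> {"api": "apply_moves", "payload": {
  "deltas": "3.63 -2.07 -0.56 0.174; 3.22 -2.66 -0.56 0.174; 2.71 -3.19 -0.56 0.174; 2.12 -3.6 -0.56 0.174; 1.46 -3.91 -0.55 0.174; 0.76 -4.11 -0.56 0.174; 0.04 -4.18 -0.56 0.174; -0.92 -4.06 -0.46 0.174; -2.38 -3.48 -0.14 0.174; -2.94 -3.02 -0.13 0.174",
  "gripper": -1
}}

```text
t: 3.1
eef_pos: [0.335, 0.2117, 0.2735]
ee_rot: [3.14, -0.0, 2.571]
force: [1.0, 0.3, 0.4]
width: 0.0877
```

>>> {"api": "apply_moves", "payload": {
  "deltas": "-3.42 -2.46 -0.13 0.174; -3.8 -1.84 -0.13 0.174; -4.05 -1.15 -0.13 0.174; -4.19 -0.43 -0.13 0.174; -4.2 0.3 -0.13 0.174; -4.15 0.59 0.14 0.174; -4.09 0.97 0.35 0.174; -3.86 1.66 0.35 0.174; -3.51 2.3 0.35 0.174; -3.07 2.88 0.35 0.174"
}}

```text
t: 4.35
eef_pos: [0.4569, -0.1895, 0.2642]
ee_rot: [3.141, -0.001, 0.83]
force: [1.0, 0.8, 0.2]
width: 0.0878
```

>>> {"api": "apply_moves", "payload": {
  "deltas": "-2.51 3.37 0.35 0.174; -1.9 3.75 0.35 0.174; -1.22 4.02 0.35 0.174; -0.51 4.17 0.35 0.174; 0 0 0 0"
}}

```text
t: 4.97
eef_pos: [0.4888, -0.3552, 0.2488]
ee_rot: [-3.141, 0.002, 0.135]
force: [-0.2, 0.3, 0.0]
width: 0.0877
```

```bash
python3 - <<'E'
from h import *
print(readout.get_state())
for n in ["wrist","top"]:
    f=viewer.grab_frame(n); cv2.imwrite(f"pics/{n}1.png",f["image"][:,:,::-1])
    if n=="wrist": print(f["cam_to_world"]); print(proj(f,(.489,-.353,.13)),proj(f,(.489,-.353,.045)))
E
```

```text
{'t': 4.975, 'q': array([-0.3053,  0.2309, -0.1162,  0.0002, -1.2256, -2.7016]), 'qd': array([ 0.0369, -0.0381, -0.0329, -0.0106, -0.0043,  0.0508]), 'joint_efforts': array([ -1.1137, -47.0828,  30.2045,   7.1889,   0.0353,  -0.6936]), 'eef_pos': array([ 0.4888, -0.3552,  0.2488]), 'ee_rot': array([-3.141 ,  0.0017,  0.1348]), 'force': array([-0.2208,  0.293 ,  0.0322]), 'moment': array([-0.0104, -0.0523, -0.0059]), 'width': 0.087723930301202}
[[ 0.9909 -0.1298 -0.0358  0.4796]
 [ 0.1347  0.9539  0.2683 -0.2821]
 [-0.0007 -0.2707  0.9627  0.4073]
 [ 0.      0.      0.      1.    ]]
[315.8156 237.3706] [315.8926 213.8935]
```

View pics/wrist1.png

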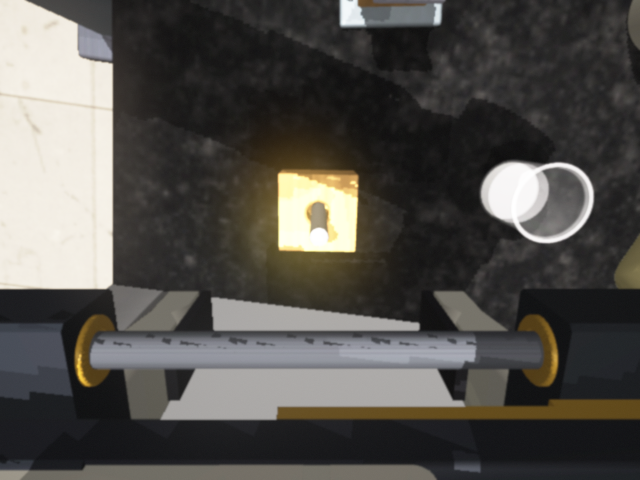

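View pics/top1.png

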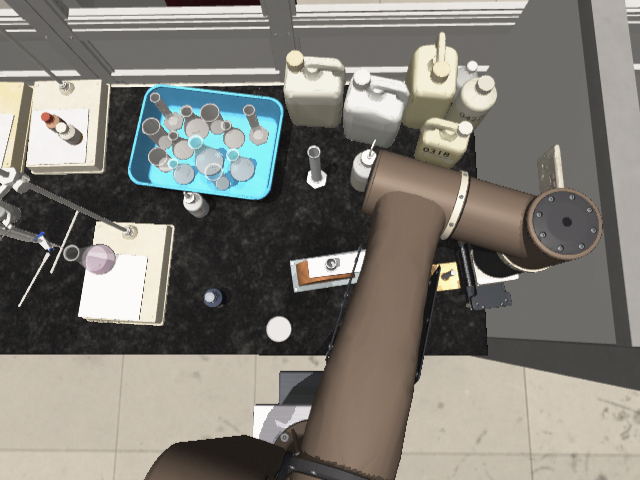

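The wrist picture shows the rod top at (319,237); I had predicted (316,237). That puts the rod at about (0.4905, -0.353). Going down with open jaws.

>>> {"api": "apply_moves", "payload": {
  "deltas": "0.15 0 4 0; 0 0 4 0; 0 0 3 0; 0 0 2 0; 0 0 0 0"
}}

```text
t: 5.7
eef_pos: [0.4897, -0.3515, 0.1192]
ee_rot: [-3.14, 0.002, 0.142]
force: [0.7, -0.6, -0.1]
width: 0.088
```

```bash
python3 - <<'E'
from h import *
f=viewer.grab_frame("wrist"); cv2.imwrite("pics/w2.png",f["image"][:,:,::-1]); st=readout.get_state(); print(st["eef_pos"],st["ee_rot"],st["force"])
print(proj(f,(.4905,-.353,.13)),proj(f,(.4905,-.353,.045)))
E
```

```text
[ 0.4905 -0.3521  0.1205] [-3.1416  0.0004  0.1415] [ 0.1018 -0.5857  0.5901]
[315.669 327.459] [315.8736 262.0247]
```

View pics/w2.png

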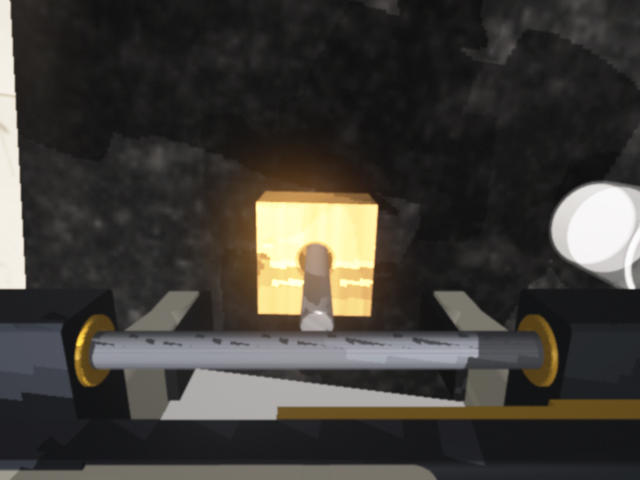

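>>> {"api": "apply_moves", "payload": {
  "deltas": "0 0 2 0; 0 0 1.4 0; 0 0 0 0"
}}

```text
t: 6.12
eef_pos: [0.4902, -0.3525, 0.0858]
ee_rot: [-3.141, 0.001, 0.14]
force: [0.1, -0.2, 0.6]
width: 0.0877
```

>>> {"api": "apply_moves", "payload": {
  "deltas": "0 0 0 0; 0 0 0 0; 0 0 0 0; 0 0 0 0; 0 0 0 0; 0 0 0 0",
  "gripper": 1,
  "squeeze": 20
}}

```text
t: 6.88
eef_pos: [0.4905, -0.3528, 0.0861]
ee_rot: [3.142, 0.0, 0.14]
force: [0.4, 0.4, 0.4]
width: 0.0333
```

>>> {"api": "apply_moves", "payload": {
  "deltas": "0 0 0 0; 0 0 0 0; 0 0 0 0; 0 0 0 0"
}}

```text
t: 7.38
eef_pos: [0.4904, -0.3528, 0.086]
ee_rot: [-3.142, 0.0, 0.14]
force: [0.4, 0.3, 0.6]
width: 0.0137
```

>>> {"api": "apply_moves", "payload": {
  "deltas": "0 0 -2 0; 0 0 -4 0; 0 0 -4.4 0; 0 0 -4 0; 0 0 -3 0; 0 0 -1 0; 0 0 0 0; 0 0 0 0"
}}

```text
t: 8.38
eef_pos: [0.4898, -0.3524, 0.2682]
ee_rot: [-3.14, 0.002, 0.139]
force: [-0.3, -0.3, -1.6]
width: 0.0136
```

```bash
python3 - <<'E'
from plan import *
st=readout.get_state(); print(st["eef_pos"],st["ee_rot"],st["force"],st["width"])
for i in range(3):
    f=viewer.grab_frame("scene"); print(readout.get_state()["force"])
crop(f,"s3.png",240,150,480,330,3.3)
plan([(.5123,-.048,.27)],0,10)
E
```

```text
[ 0.4898 -0.3524  0.2682] [-3.1399  0.0022  0.1394] [-0.341  -0.2569 -1.6404] 0.013551155228237003
[ 0.0813 -0.2279 -1.489 ]
[-0.3517 -0.4127 -1.4881]
[ 0.7976  0.2954 -1.4537]
0.64 -2.99 -0.01 0; 0.65 -2.98 -0.02 0; 0.64 -2.99 -0.01 0; 0.64 -2.98 -0.01 0; 0.65 -2.99 -0.01 0; 0.64 -2.98 -0.02 0; 0.64 -2.99 -0.01 0; 0.65 -2.98 -0.01 0; 0.64 -2.99 -0.01 0; 0.64 -2.98 -0.02 0
end [ 0.5123 -0.048   0.27  ] 0.13948164845924205
```

View pics/s3.png

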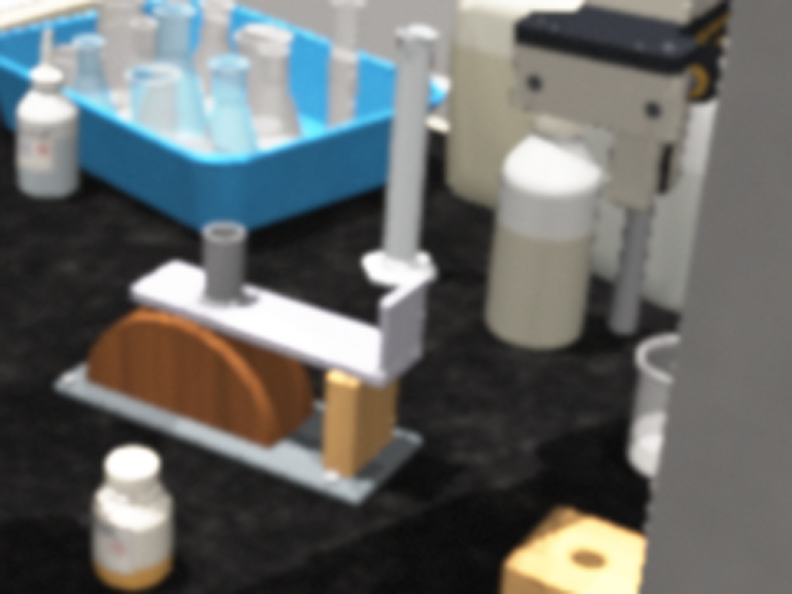

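```bash
python3 - <<'E'
from plan import *
plan([(.5123,-.048,.275)],-.46,10,p0=(.4905,-.353,.27),y0=.14)
E
```

```text
0.64 -2.99 -0.05 -0.046; 0.78 -2.96 -0.05 -0.046; 0.91 -2.91 -0.05 -0.046; 1.05 -2.88 -0.05 -0.046; 1.18 -2.82 -0.05 -0.046; 1.3 -2.76 -0.05 -0.046; 1.44 -2.71 -0.05 -0.046; 1.55 -2.63 -0.05 -0.046; 1.67 -2.56 -0.05 -0.046; 1.79 -2.48 -0.05 -0.046
end [ 0.5122 -0.048   0.275 ] 0.6
```

>>> {"api": "apply_moves", "payload": {
  "deltas": "0.64 -2.99 -0.05 -0.046; 0.78 -2.96 -0.05 -0.046; 0.91 -2.91 -0.05 -0.046; 1.05 -2.88 -0.05 -0.046; 1.18 -2.82 -0.05 -0.046; 1.3 -2.76 -0.05 -0.046; 1.44 -2.71 -0.05 -0.046; 1.55 -2.63 -0.05 -0.046; 1.67 -2.56 -0.05 -0.046; 1.79 -2.48 -0.05 -0.046"
}}

```text
t: 9.78
eef_pos: [0.5122, -0.0468, 0.2746]
ee_rot: [-3.141, 0.001, 0.601]
force: [0.1, -0.1, -1.3]
width: 0.0136
```

>>> {"api": "apply_moves", "payload": {
  "deltas": "0 0 0 0; 0 0 0 0; 0 0 0 0"
}}

```text
t: 10.15
eef_pos: [0.5122, -0.0484, 0.2748]
ee_rot: [-3.141, 0.0, 0.599]
force: [0.7, 0.3, -1.4]
width: 0.0133
```

```bash
python3 - <<'E'
from plan import *
st=readout.get_state(); print(st["q"],st["eef_pos"],st["ee_rot"],st["force"],st["width"])
w=viewer.grab_frame("wrist");cv2.imwrite("pics/w4.png",w["image"][:,:,::-1])
s=viewer.grab_frame("scene"); crop(s,"s4.png",250,140,400,270,5)
print("scene pred foot",proj(s,st["eef_pos"]-[0,0,.076]),"holder",proj(s,(.5123,-.048,.14)))
print("wrist pred foot",proj(w,st["eef_pos"]-[0,0,.076]),"holder",proj(w,(.5123,-.048,.14)))
E
```

```text
[ 0.2879  0.0627 -0.2585  0.0001 -1.2501 -2.8309] [ 0.5122 -0.0484  0.2748] [-3.1415  0.0005  0.5986] [ 0.676   0.3263 -1.3528] 0.013345522646616583
scene pred foot [307.0372 194.9737] holder [306.4313 219.759 ]
wrist pred foot [314.381  257.8355] holder [314.9703 233.7831]
```

View pics/s4.png

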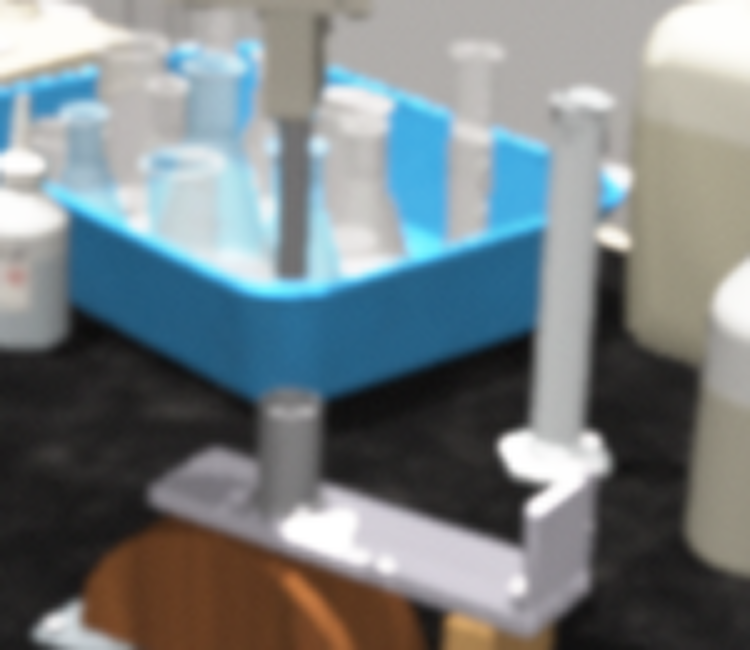

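View pics/w4.png

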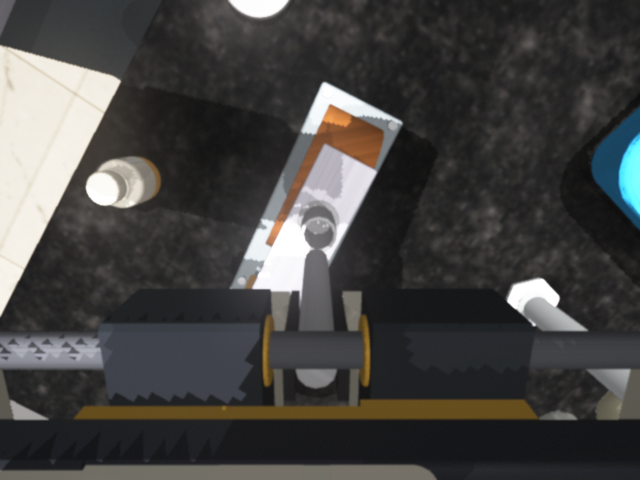

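```bash
python3 - <<'E'
import cv2
im=cv2.imread("pics/w4.png")[180:290,260:380]; cv2.imwrite("pics/w4c.png",cv2.resize(im,None,fx=5,fy=5,interpolation=cv2.INTER_CUBIC))
E
```

```text
(no output)
```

View pics/w4c.png

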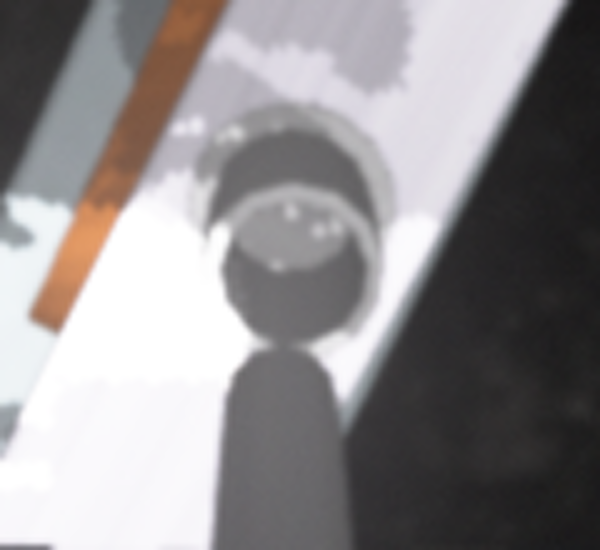

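>>> {"api": "apply_moves", "payload": {
  "deltas": "0.17 -0.1 2 0; 0 0 2.5 0; 0 0 1.5 0; 0 0 1 0; 0 0 0.5 0; 0 0 0 0"
}}

```text
t: 11.0
eef_pos: [0.5133, -0.046, 0.2002]
ee_rot: [3.141, 0.0, 0.6]
force: [-0.8, -0.4, -0.9]
width: 0.0135
```

```bash
python3 - <<'E'
from plan import *
st=readout.get_state(); print(st["eef_pos"],st["force"],st["moment"])
w=viewer.grab_frame("wrist");crop(w,"w5.png",250,180,390,340,4)
s=viewer.grab_frame("scene"); crop(s,"s5.png",270,170,380,270,5)
E
```

```text
[ 0.5133 -0.046   0.2002] [-0.781  -0.4058 -0.8988] [-0.0121 -0.2339 -0.0493]
```

View pics/s5.png

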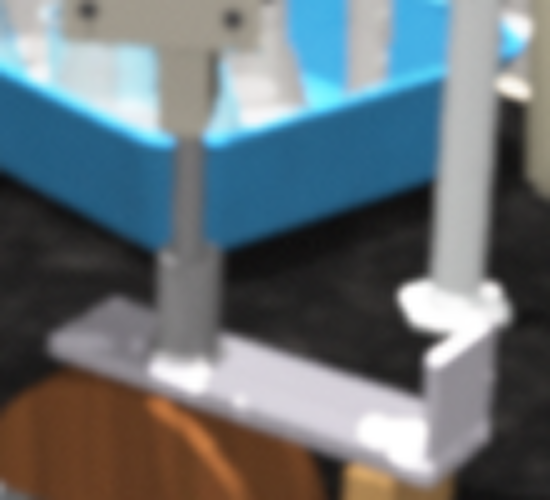

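View pics/w5.png

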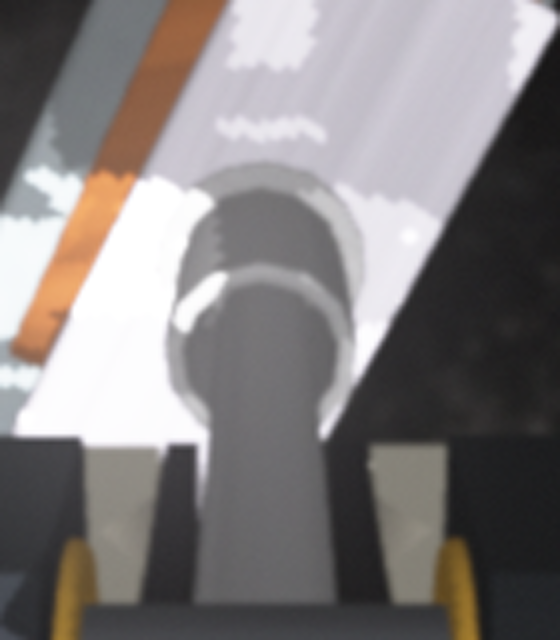

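>>> {"api": "apply_moves", "payload": {
  "deltas": "0 0 1.5 0; 0 0 1 0; 0 0 0.7 0; 0 0 0 0"
}}

```text
t: 11.6
eef_pos: [0.5128, -0.0461, 0.1673]
ee_rot: [-3.141, 0.001, 0.6]
force: [-0.1, -0.4, -1.1]
width: 0.0135
```

>>> {"api": "apply_moves", "payload": {
  "deltas": "0 0 0 0; 0 0 0 0; 0 0 0 0; 0 0 0 0",
  "gripper": -0.2
}}

```text
t: 12.1
eef_pos: [0.5133, -0.046, 0.1683]
ee_rot: [3.141, -0.0, 0.6]
force: [0.1, 0.9, -0.3]
width: 0.0475
```

```bash
python3 - <<'E'
from plan import *
st=readout.get_state(); print(st["eef_pos"],st["force"],st["width"])
w=viewer.grab_frame("wrist");crop(w,"w6.png",200,140,440,340,3)
s=viewer.grab_frame("scene"); crop(s,"s6.png",270,160,380,270,5)
E
```

```text
[ 0.5133 -0.046   0.1683] [ 0.0964  0.8891 -0.2533] 0.04754677310279059
```

View pics/s6.png

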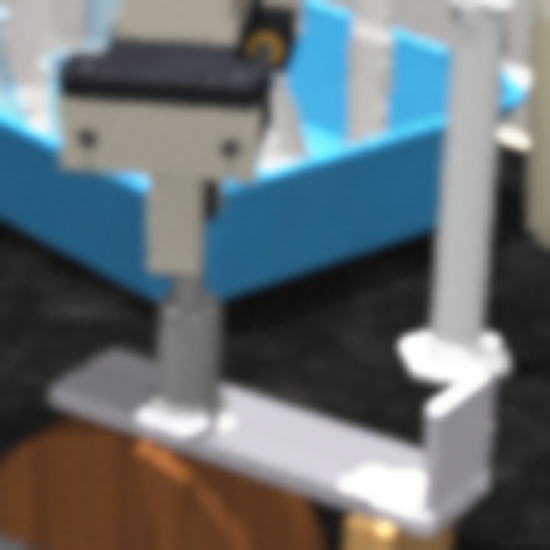

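View pics/w6.png

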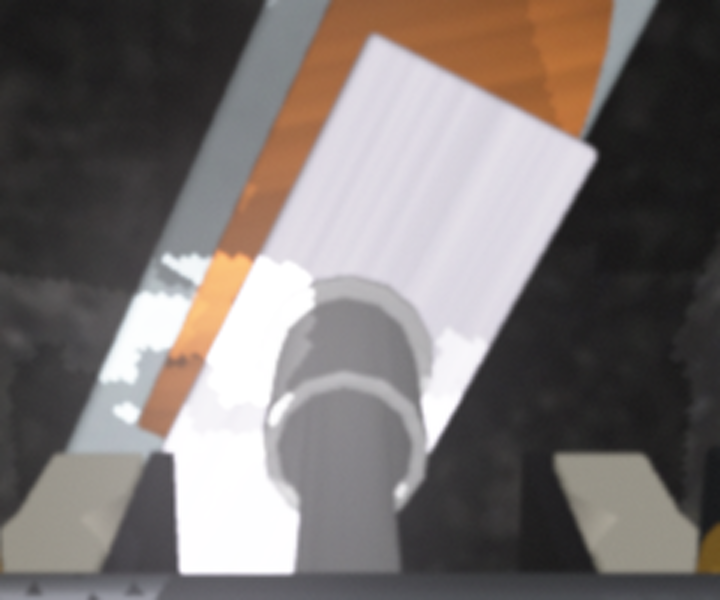

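>>> {"api": "apply_moves", "payload": {
  "deltas": "0 0 -2 0; 0 0 -3 0; 0 0 -3 0; 0 0 -1 0"
}}

```text
t: 12.7
eef_pos: [0.514, -0.0459, 0.2599]
ee_rot: [3.14, -0.003, 0.6]
force: [-0.7, 0.2, -0.3]
width: 0.0526
```

```bash
python3 - <<'E'
from plan import *
s=viewer.grab_frame("scene"); crop(s,"s7.png",250,140,400,270,5)
plan([(.536,-.218,.25)],-2.686,15,p0=(.5133,-.046,.2583),y0=.6)
E
```

```text
-0.52 1.03 0.06 -0.179; -0.7 0.92 0.05 -0.179; -0.85 0.79 0.06 -0.179; -0.98 0.62 0.05 -0.179; -1.07 0.43 0.06 -0.179; -1.13 0.24 0.05 -0.179; -1.16 0.03 0.06 -0.179; -1.14 -0.17 0.05 -0.179; -1.1 -0.38 0.06 -0.179; -1.01 -0.56 0.05 -0.179
-0.89 -0.73 0.06 -0.179; -0.75 -0.89 0.05 -0.179; -0.58 -1 0.06 -0.179; -0.39 -1.08 0.05 -0.179; -0.19 -1.14 0.06 -0.179
end [ 0.536 -0.218  0.25 ] 3.284999999999999
```

View pics/s7.png

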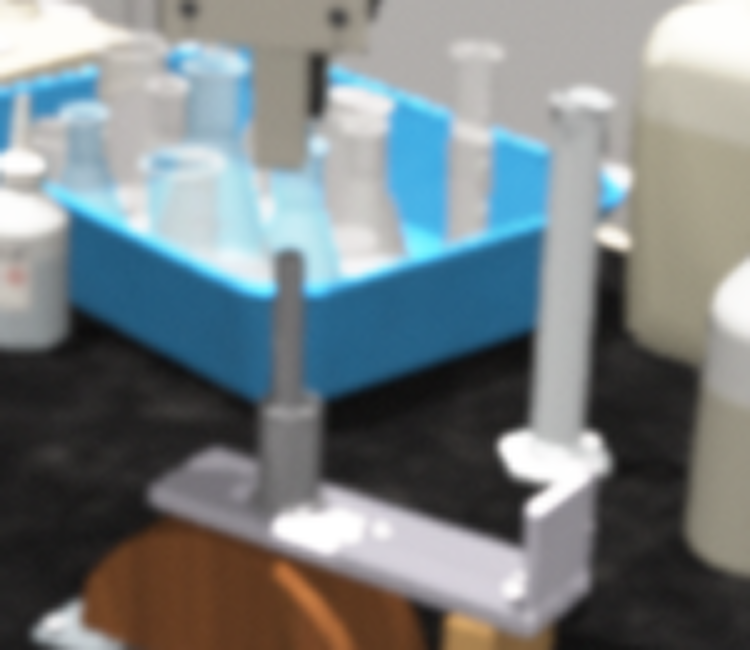

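The rod stands in the holder, with its top at (289,253) in this crop, and the fingers are clear of it. The bar is still on the post. Next I'll go round to the end plate and shut the fingers.

>>> {"api": "apply_moves", "payload": {
  "deltas": "-0.52 1.03 0.06 -0.179; -0.7 0.92 0.05 -0.179; -0.85 0.79 0.06 -0.179; -0.98 0.62 0.05 -0.179; -1.07 0.43 0.06 -0.179; -1.13 0.24 0.05 -0.179; -1.16 0.03 0.06 -0.179; -1.14 -0.17 0.05 -0.179; -1.1 -0.38 0.06 -0.179; -1.01 -0.56 0.05 -0.179",
  "gripper": 1
}}

```text
t: 14.0
eef_pos: [0.5278, -0.161, 0.2511]
ee_rot: [-3.14, -0.002, 2.395]
force: [0.4, 0.2, 0.0]
width: 0.0005
```

>>> {"api": "apply_moves", "payload": {
  "deltas": "-0.89 -0.73 0.06 -0.179; -0.75 -0.89 0.05 -0.179; -0.58 -1 0.06 -0.179; -0.39 -1.08 0.05 -0.179; -0.19 -1.14 0.06 -0.179; 0 0 0 0; 0 0 0 0"
}}

```text
t: 14.88
eef_pos: [0.5354, -0.2177, 0.249]
ee_rot: [3.141, -0.001, -3.003]
force: [-0.8, 0.8, 0.2]
width: 0.0004
```

```bash
python3 - <<'E'
from plan import *
st=readout.get_state(); print(st["q"],st["eef_pos"],st["ee_rot"],st["force"],st["width"])
s=viewer.grab_frame("scene"); crop(s,"s8.png",250,140,400,290,4)
t=viewer.grab_frame("top"); crop(t,"t8.png",270,210,430,320,4.5)
E
```

```text
[-0.0481  0.1867 -0.1722 -0.0002 -1.213   0.1868] [ 0.5354 -0.2177  0.249 ] [ 3.1412 -0.0011 -3.0029] [-0.8412  0.7858  0.1609] 0.00039056291242740924
```

View pics/s8.png

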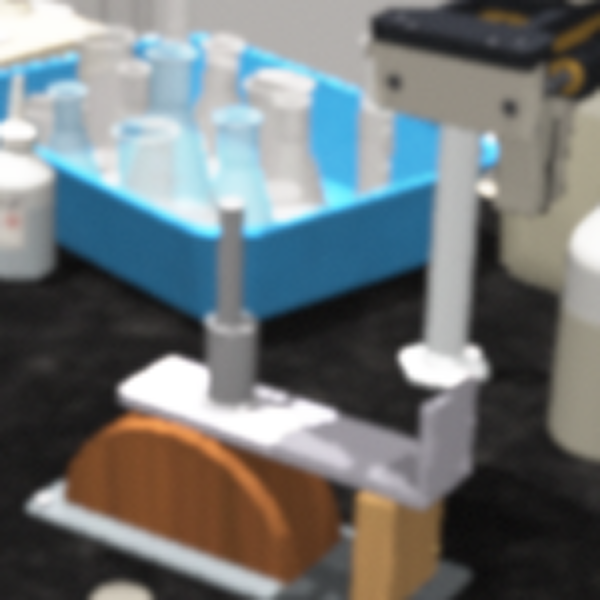

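View pics/t8.png

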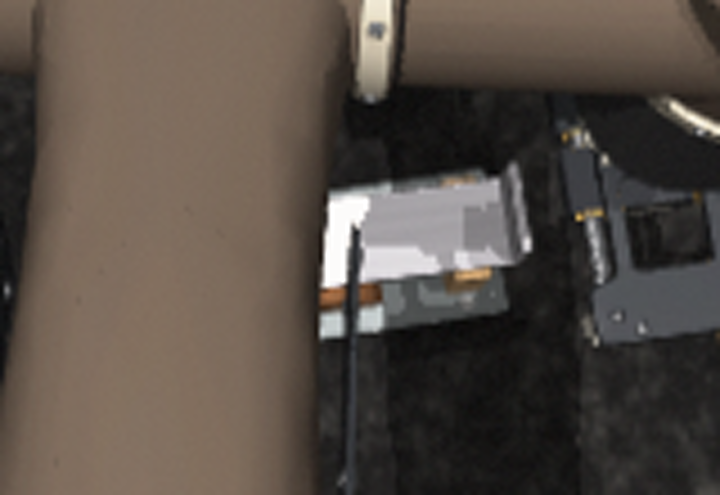

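>>> {"api": "apply_moves", "payload": {
  "deltas": "0 0 4 0; 0 0 5 0; 0 0 4 0; 0 0 2 0; 0 0 1.2 0; 0 0 0 0; 0 0 0 0"
}}

```text
t: 15.85
eef_pos: [0.5366, -0.218, 0.0889]
ee_rot: [-3.141, 0.002, -2.999]
force: [0.5, -0.2, 0.6]
width: 0.0003
```

```bash
python3 - <<'E'
from plan import *
st=readout.get_state(); print(st["eef_pos"],st["ee_rot"],st["force"],st["width"])
s=viewer.grab_frame("scene"); crop(s,"s9.png",250,140,400,290,4)
u=np.array([np.cos(1.715),np.sin(1.715)]); print("stand x of tcp",(st["eef_pos"][:2]-[.5108,-.0325])@u, "y",(st["eef_pos"][:2]-[.5108,-.0325])@[-u[1],u[0]])
E
```

```text
[ 0.5366 -0.218   0.0889] [-3.141   0.0016 -2.9986] [ 0.4599 -0.2191  0.6311] 0.00028234992412891824
stand x of tcp -0.1872963447005308 y 0.0011574053028624866
```

View pics/s9.png

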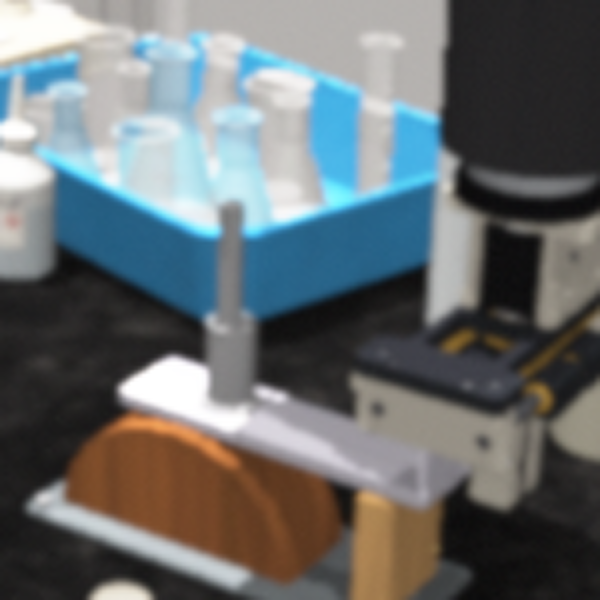

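>>> {"api": "apply_moves", "payload": {
  "deltas": "0 1 0 0; 0 0.8 0 0; 0 0.4 0 0; 0 0.3 0 0; 0 0.4 0 0; 0 0.4 0 0; 0 0.4 0 0; 0 0.4 0 0; 0 0.4 0 0; 0 0 0 0"
}}

```text
t: 17.15
eef_pos: [0.5295, -0.1732, 0.088]
ee_rot: [3.142, 0.0, -2.998]
force: [0.3, -2.4, 2.2]
width: 0.0002
```

```bash
cat > look.py <<'E'
from plan import *
import sys
st=readout.get_state(); print(st["t"],st["eef_pos"],st["force"])
u=np.array([np.cos(1.715),np.sin(1.715)]); r=st["eef_pos"][:2]-[.5108,-.0325]; print("stand x of tcp",r@u, "y",r@[-u[1],u[0]],"bar mid",r@u+.1095)
s=viewer.grab_frame("scene"); crop(s,sys.argv[1],260,180,380,290,5.4)
E
python3 look.py s10.png
```

```text
17.15 [ 0.5295 -0.1732  0.088 ] [ 0.2563 -2.3673  2.1847]
stand x of tcp -0.14194078222657466 y 0.00167680859955462 bar mid -0.03244078222657466
```

View pics/s10.png

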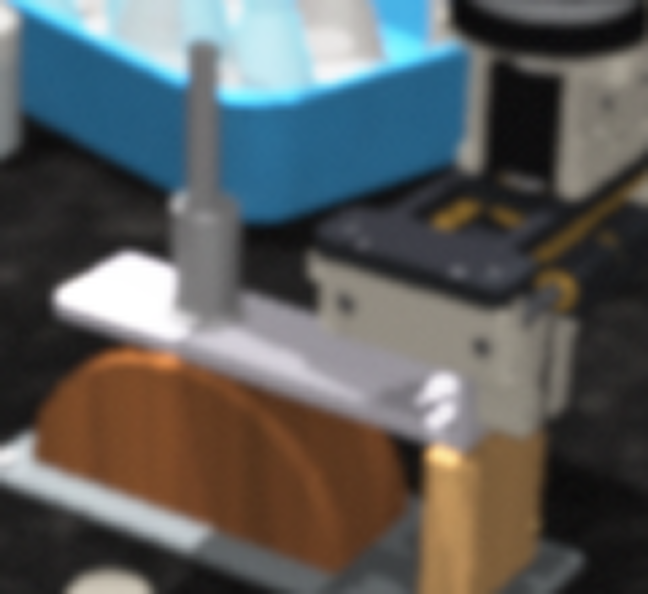

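>>> {"api": "apply_moves", "payload": {
  "deltas": "0 0.3 0 0; 0 0.3 0 0; 0 0.3 0 0; 0 0.2 0 0; 0 0 0 0"
}}

```text
t: 17.82
eef_pos: [0.5277, -0.1622, 0.0877]
ee_rot: [3.141, -0.0, -2.998]
force: [0.7, -2.8, 1.6]
width: 0.0006
```

```bash
python3 look.py s11.png
```

```text
17.825 [ 0.5277 -0.1622  0.0877] [ 0.75   -2.768   1.6418]
stand x of tcp -0.13079554286052153 y 0.0018864254132000633 bar mid -0.02129554286052153
```

View pics/s11.png

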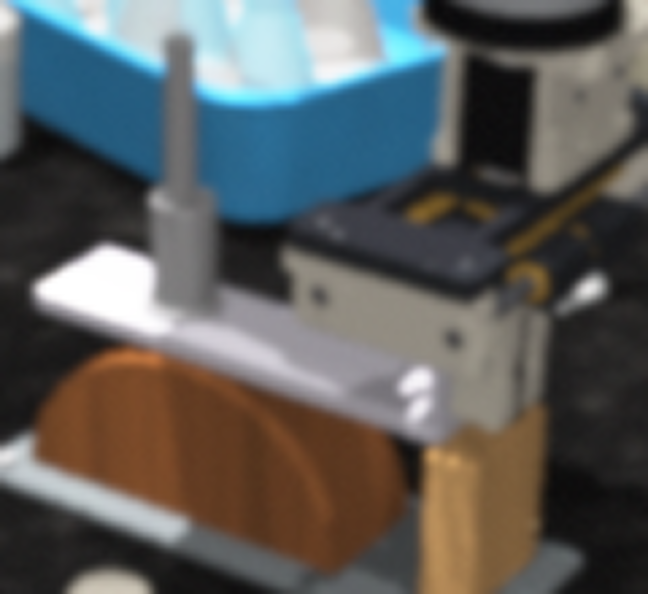

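>>> {"api": "apply_moves", "payload": {
  "deltas": "0 0.2 0 0; 0 0.2 0 0; 0 0.2 0 0; 0 0 0 0; 0 0 0 0"
}}

```text
t: 18.5
eef_pos: [0.5267, -0.1563, 0.0875]
ee_rot: [3.141, -0.0, -2.999]
force: [-0.2, -0.5, 0.5]
width: 0.0003
```

```bash
python3 look.py s12.png
```

```text
18.5 [ 0.5267 -0.1563  0.0875] [-0.24   -0.4597  0.5287]
stand x of tcp -0.12478822187201126 y 0.002031277368548773 bar mid -0.01528822187201126
```

View pics/s12.png

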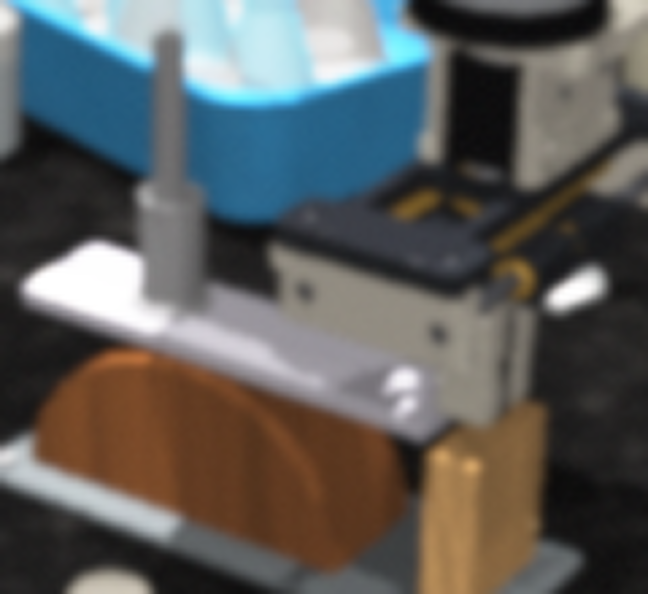

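>>> {"api": "apply_moves", "payload": {
  "deltas": "0 -0.2 0 0; 0 -0.6 0 0; 0 -0.7 0 0; 0 0 0 0; 0 0 0 0; 0 0 0 0"
}}

```text
t: 19.3
eef_pos: [0.5291, -0.1714, 0.0877]
ee_rot: [3.142, -0.0, -2.999]
force: [-0.4, 0.4, 0.6]
width: 0.0006
```

```bash
python3 look.py s13.png; cat > tilt.py <<'E'
# model overlay of bar on saddle: bar mid underside contact: rolling, param m (stand x of bar mid underside), tilt a (positive: +x end up)
from h import *
SP=np.array([.5108,-.0325]); YAW=1.715
def barpts(m,a,yw=YAW,dy=0.0):
    # underside touches the circle R=.08 at angle: contact normal tilted. bar along direction (cos a, sin a)
    n=np.array([-np.sin(a),np.cos(a)]); d=np.array([np.cos(a),np.sin(a)])
    c=.08*n   # contact point
    # mid underside = c + k d with x = m
    k=(m-c[0])/d[0]; o=c+k*d
    P={}
    for nm,(x,y,z) in dict(LFb=(.1,.025,0),LFt=(.1,.025,.01),RFb=(-.1,.025,0),LBt=(.1,-.025,.01),PF=(-.094,.025,.06),PFo=(-.1,.025,.06),tube=(.04,0,.06),rod=(.04,0,.13),tubeL=(.04,.014,.01)).items():
        q=o+x*d+z*n; P[nm]=(q[0],y+dy,q[1])
    return P
def world(p,yw=YAW):
    c,s=np.cos(yw),np.sin(yw); return np.array([SP[0]+c*p[0]-s*p[1],SP[1]+s*p[0]+c*p[1],p[2]])
E
python3 - <<'E'
from tilt import *
s=viewer.grab_frame("scene")
for m,a in [(-.0546,0),(-.015,0),(-.015,np.radians(5))]:
    print(m,a,{k:((proj(s,world(v))-[260,180]+.5)*5.4-.5).round(0).tolist() for k,v in barpts(m,a).items()})
E
```

```text
19.3 [ 0.5291 -0.1714  0.0877] [-0.401   0.4323  0.6376]
stand x of tcp -0.14009366825525857 y 0.0019009091012194305 bar mid -0.03059366825525857
-0.0546 0 {'LFb': [98.0, 329.0], 'LFt': [98.0, 308.0], 'RFb': [514.0, 472.0], 'LBt': [168.0, 265.0], 'PF': [510.0, 329.0], 'PFo': [524.0, 333.0], 'tube': [252.0, 216.0], 'rod': [255.0, 55.0], 'tubeL': [231.0, 337.0]}
-0.015 0 {'LFb': [25.0, 304.0], 'LFt': [24.0, 283.0], 'RFb': [426.0, 441.0], 'LBt': [95.0, 242.0], 'PF': [420.0, 300.0], 'PFo': [433.0, 305.0], 'tube': [173.0, 192.0], 'rod': [174.0, 34.0], 'tubeL': [153.0, 311.0]}
-0.015 0.08726646259971647 {'LFb': [25.0, 288.0], 'LFt': [26.0, 267.0], 'RFb': [424.0, 462.0], 'LBt': [97.0, 227.0], 'PF': [429.0, 326.0], 'PFo': [443.0, 331.0], 'tube': [184.0, 190.0], 'rod': [197.0, 35.0], 'tubeL': [155.0, 307.0]}
```

View pics/s13.png

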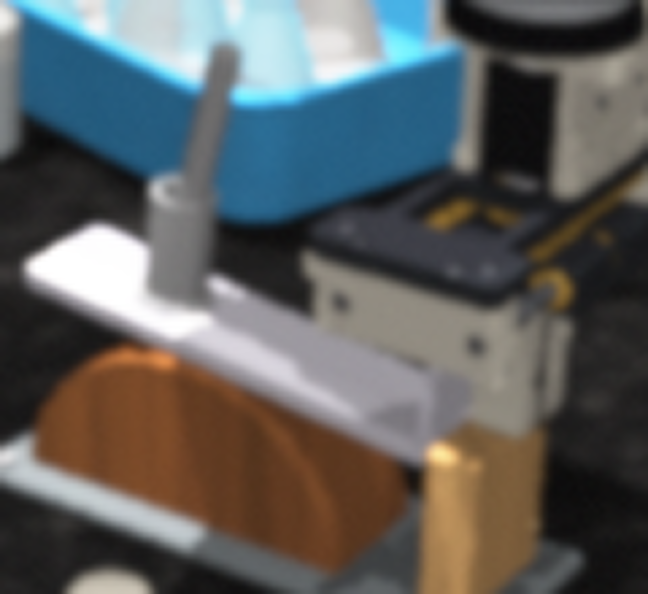

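>>> {"api": "apply_moves", "payload": {
  "deltas": "0 0 0.3 0; 0 0.5 0 0; 0 0.5 0 0; 0 0.2 0 0; 0 0.2 0 0; 0 0.2 0 0; 0 0.2 0 0; 0 0.15 0 0; 0 0 0 0"
}}

```text
t: 20.52
eef_pos: [0.5272, -0.1527, 0.0857]
ee_rot: [-3.14, 0.002, -2.998]
force: [-0.6, -6.3, 2.7]
width: 0.0003
```

```bash
python3 look.py s14.png
```

```text
20.525 [ 0.5272 -0.1527  0.0857] [-0.5593 -6.3102  2.7143]
stand x of tcp -0.12133149455790598 y 0.0010898180380540287 bar mid -0.011831494557905983
```

View pics/s14.png

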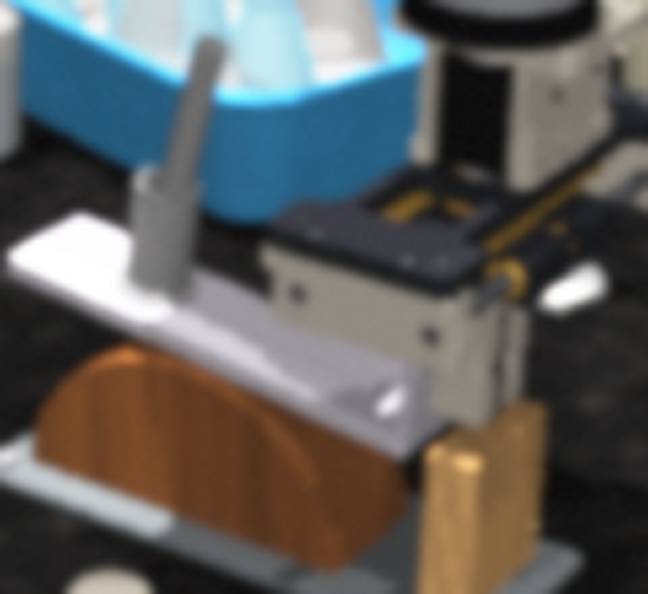

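```bash
cat > fitbar.py <<'E'
from tilt import *
from scipy.optimize import least_squares
def fitbar(s,obs,off=(260,180),k=5.4):
    def res(x):
        P=barpts(x[0],x[1],dy=x[2]); return np.concatenate([((proj(s,world(P[n]))-off+.5)*k-.5)-uv for n,uv in obs.items()]+[[x[2]*1000]])
    o=least_squares(res,[-.012,.05,0]); print("mid %.1f mm tilt %.1f deg (=%.3f rad) dy %.1f"%(o.x[0]*1e3,np.degrees(o.x[1]),o.x[1],o.x[2]*1e3), o.fun.round(0)); return o.x
if __name__=="__main__":
    s=viewer.grab_frame("scene")
    print('s9-ish level check'); fitbar(s,dict(LFt=(22,290),LBt=(97,242),tube=(172,192),RFb=(420,441)))
    fitbar(s,dict(LFt=(27,268),LBt=(100,226),tube=(180,187),RFb=(420,460)))
    fitbar(s,dict(LFt=(8,258),LBt=(82,214),tube=(164,180),RFb=(404,456)))
E
python3 fitbar.py
```

```text
s9-ish level check
mid -15.1 mm tilt -0.5 deg (=-0.008 rad) dy 1.3 [ 0. -5. -3.  2. -1.  1.  4. -0.  1.]
mid -13.9 mm tilt 4.7 deg (=0.082 rad) dy -0.9 [-2. -1. -4.  0.  2.  1.  3. -1. -1.]
mid -5.0 mm tilt 5.8 deg (=0.101 rad) dy -0.5 [ 1. -2. -2.  2.  2.  1. -2. -1. -0.]
```

>>> {"api": "apply_moves", "payload": {
  "deltas": "0 0 -0.1 0; 0 0 -0.1 0; 0 0 -0.1 0; 0 0 -0.1 0; 0 0 -0.1 0"
}}

```text
t: 21.25
eef_pos: [0.526, -0.1519, 0.0895]
ee_rot: [3.141, -0.001, -2.999]
force: [0.1, 0.5, -0.5]
width: 0.0005
```

```bash
python3 look.py s15.png
```

```text
21.25 [ 0.526  -0.1519  0.0895] [ 0.1147  0.5262 -0.465 ]
stand x of tcp -0.12033713084371243 y 0.0021197200061889698 bar mid -0.010837130843712434
```

View pics/s15.png

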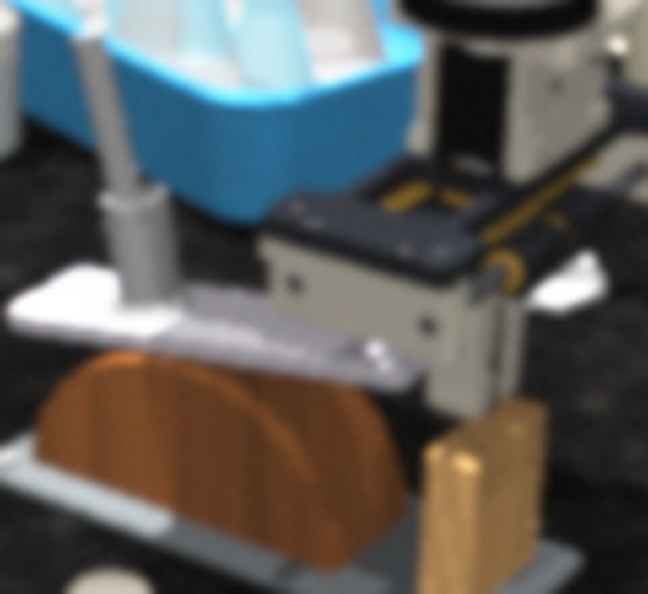

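```bash
python3 - <<'E'
from fitbar import *
s=viewer.grab_frame("scene"); crop(s,"s16.png",260,180,380,290,5.4)
fitbar(s,dict(LFt=(10,310),LBt=(85,268),tube=(136,192),RFb=(405,388)))
st=readout.get_state(); print(st["t"],st["force"])
E
```

```text
mid -6.7 mm tilt -10.4 deg (=-0.182 rad) dy -0.4 [ 0. -0. -4.  0.  2.  1.  2. -1. -0.]
21.35 [-0.4177 -0.788  -0.0858]
```

View pics/s16.png

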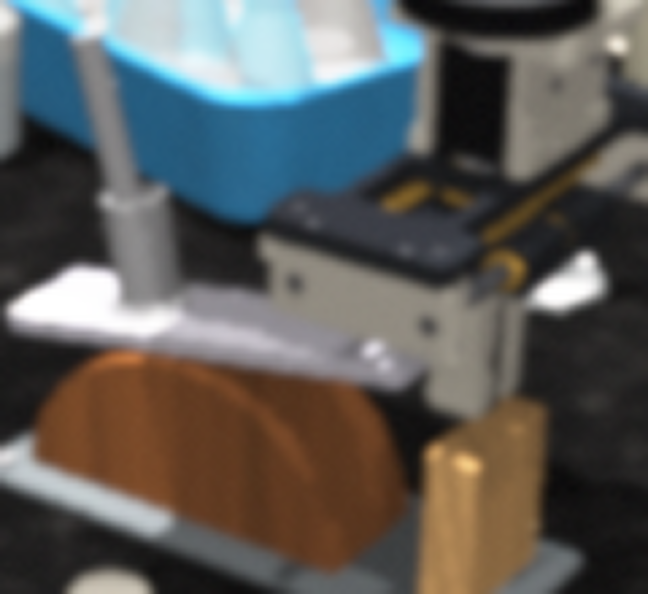

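Letting go flipped the bar to about -10°, with the holder end low and the rod leaning that way. It now needs to come back about 5–6 mm. I'll back off first and look again.

>>> {"api": "apply_moves", "payload": {
  "deltas": "0 -0.3 0 0; 0 -1 0 0; 0 -2 -1 0; 0 0 -5 0; 0 0 -5 0; 0 0 -4 0; 0 0 0 0; 0 0 0 0",
  "gripper": 1
}}

```text
t: 22.35
eef_pos: [0.5307, -0.1851, 0.2393]
ee_rot: [3.141, -0.0, -2.999]
force: [0.1, -0.6, -0.6]
width: 0.0003
```

```bash
python3 look.py s17.png
```

```text
22.35 [ 0.5307 -0.1851  0.2393] [ 0.1403 -0.5543 -0.6101]
stand x of tcp -0.15388608035205545 y 0.0022420088392075647 bar mid -0.04438608035205545
```

View pics/s17.png

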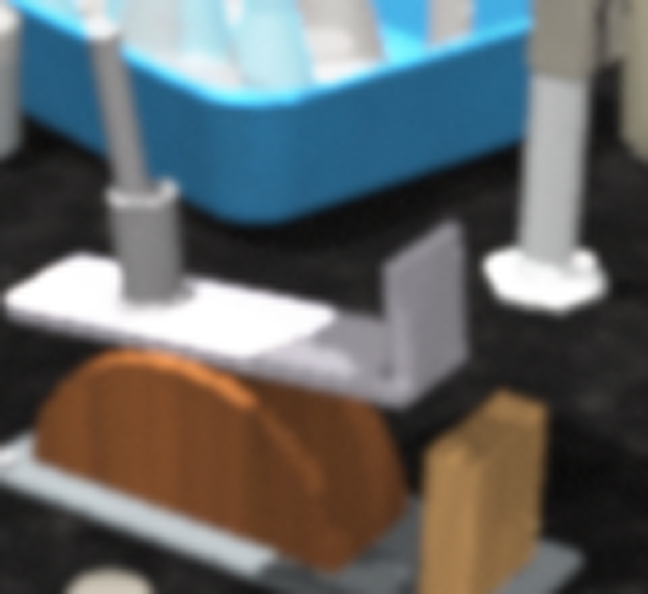

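```bash
python3 - <<'E'
from fitbar import *
s=viewer.grab_frame("scene"); crop(s,"s18.png",260,180,380,290,5.4)
m=fitbar(s,dict(LFt=(7,298),LBt=(83,255),tube=(144,192),RFb=(404,405),PFo=(396,265)))
P=barpts(m[0],m[1]); print(P)
st=readout.get_state(); print(st["t"],st["eef_pos"])
t=viewer.grab_frame("top"); crop(t,"t18.png",270,210,430,320,4.5)
E
```

```text
mid -5.8 mm tilt -6.5 deg (=-0.113 rad) dy -0.5 [ 1. -0. -4.  2. -1. -2.  2.  1.  2. -1. -0.]
{'LFb': (np.float64(0.09355165908361425), 0.025, np.float64(0.06986576056403992)), 'LFt': (np.float64(0.09468287319633653), 0.025, np.float64(0.07980157228886534)), 'RFb': (np.float64(-0.10516457541289383), 0.025, np.float64(0.09249004281848555)), 'LBt': (np.float64(0.09468287319633653), -0.025, np.float64(0.07980157228886534)), 'PF': (np.float64(-0.09241580370166488), 0.025, np.float64(0.1514261846998046)), 'PFo': (np.float64(-0.09837729073656014), 0.025, np.float64(0.15210491316743796)), 'tube': (np.float64(0.040724073410995515), 0.0, np.float64(0.13626791558932602)), 'rod': (np.float64(0.04864257220005149), 0.0, np.float64(0.20581859766310387)), 'tubeL': (np.float64(0.03506800284738411), 0.014, np.float64(0.08658885696519902))}
22.45 [ 0.5303 -0.185   0.2385]
```

View pics/s18.png

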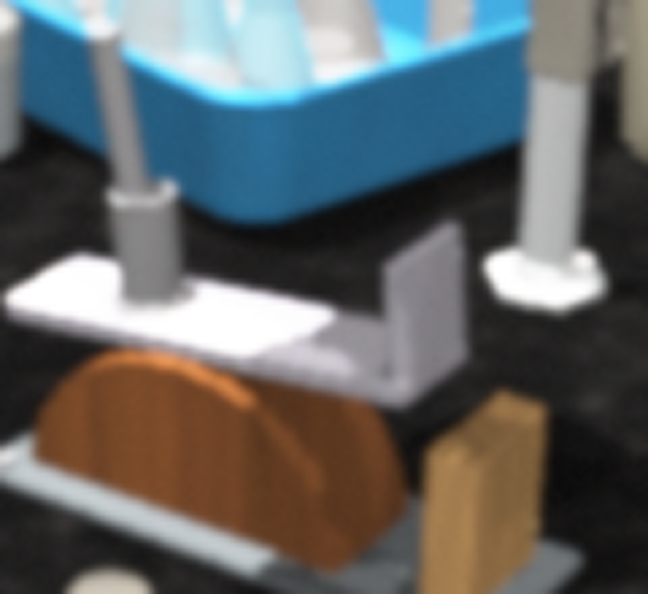

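View pics/t18.png

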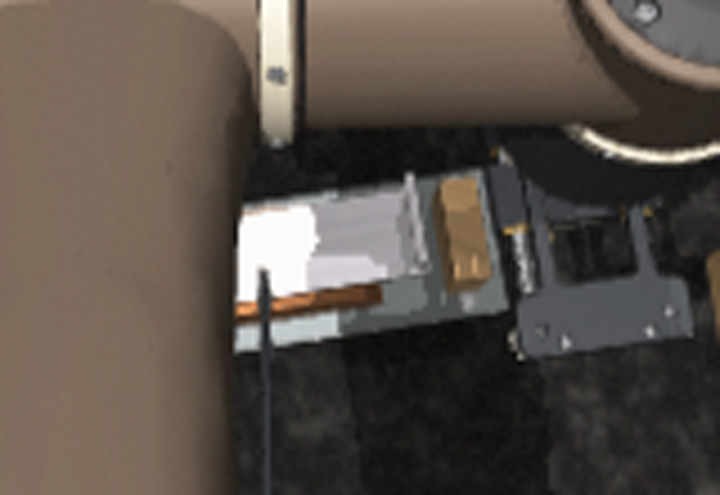

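The bar is free and at rest at about -6.5°, with its middle at about -6 mm. I'll grip its sides, slide it back about 5 mm and level it before letting go.

>>> {"api": "apply_moves", "payload": {
  "deltas": "-0.13 2 0 0; 0 3 0 0; 0 3 0 0; 0 2.1 0 0; 0 1 0 0; 0 0 0 0; 0 0 0 0",
  "gripper": -1
}}

```text
t: 23.38
eef_pos: [0.5165, -0.0752, 0.2395]
ee_rot: [-3.141, -0.0, -2.999]
force: [-0.2, -0.7, -0.0]
width: 0.0652
```

```bash
python3 look.py s19.png;  python3 - <<'E'
from h import *
st=readout.get_state(); print(st["width"],st["ee_rot"])
f=viewer.grab_frame("wrist"); cv2.imwrite("pics/w19.png",f["image"][:,:,::-1])
E
```

```text
23.375 [ 0.5165 -0.0752  0.2395] [-0.2114 -0.6505 -0.0101]
stand x of tcp -0.043129725162242595 y 0.00046011774219065503 bar mid 0.0663702748377574
0.06887782461236776 [-3.1414 -0.0005 -2.9992]
```

View pics/w19.png

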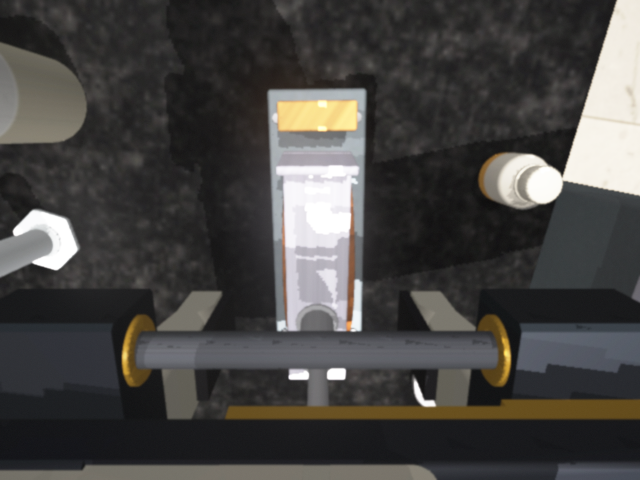

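View pics/s19.png

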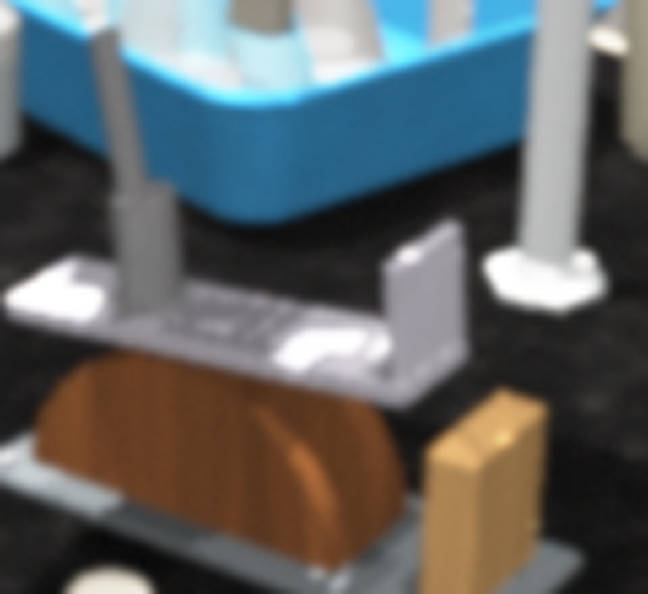

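>>> {"api": "apply_moves", "payload": {
  "deltas": "0.05 0 3 0; 0 0 4 0; 0 0 3 0; 0 0 2 0; 0 0 1 0; 0 0 0 0"
}}

```text
t: 24.22
eef_pos: [0.5159, -0.0752, 0.1094]
ee_rot: [-3.141, -0.001, -2.999]
force: [-0.3, -0.2, 0.2]
width: 0.0874
```

```bash
python3 look.py s20.png;  python3 - <<'E'
from h import *
st=readout.get_state(); print(st["width"],st["ee_rot"])
f=viewer.grab_frame("wrist"); cv2.imwrite("pics/w20.png",f["image"][:,:,::-1])
E
```

```text
24.225 [ 0.5159 -0.0752  0.1094] [-0.2501 -0.2386  0.184 ]
stand x of tcp -0.04297294735404854 y 0.0011331594216456241 bar mid 0.06652705264595146
0.08754917183130223 [-3.1414  0.0002 -2.9987]
```

View pics/w20.png

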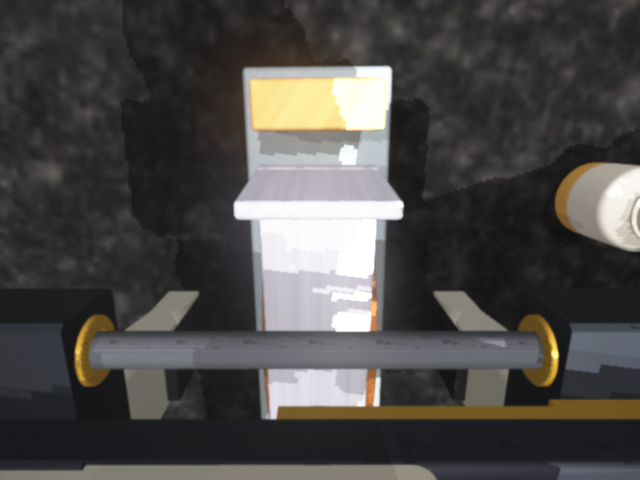

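View pics/s20.png

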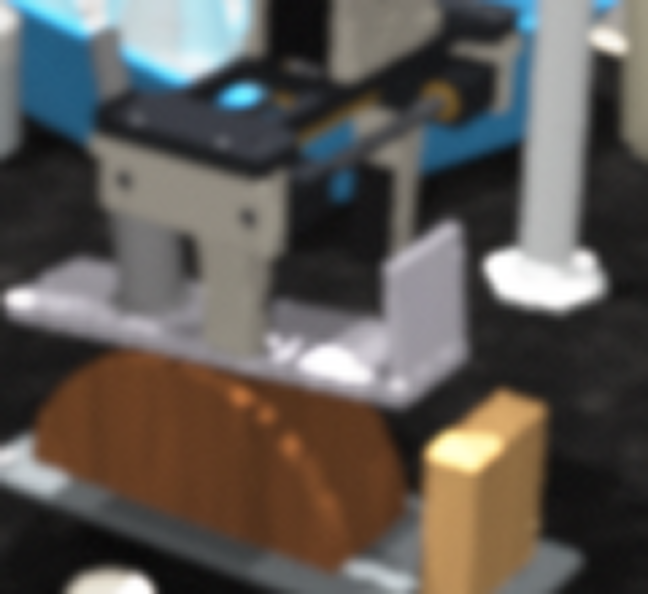

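>>> {"api": "apply_moves", "payload": {
  "deltas": "0.09 0 1 0; 0 0 1 0; 0 0 0.6 0; 0 0 0.3 0; 0 0 0 0; 0 0 0 0"
}}

```text
t: 25.08
eef_pos: [0.5153, -0.075, 0.081]
ee_rot: [-3.142, 0.0, -2.999]
force: [0.8, 0.0, -0.2]
width: 0.0876
```

```bash
python3 look.py s21.png
```

```text
25.075 [ 0.5153 -0.075   0.081 ] [ 0.789   0.0331 -0.1501]
stand x of tcp -0.042661069327913394 y 0.0016368664203010178 bar mid 0.0668389306720866
```

View pics/s21.png

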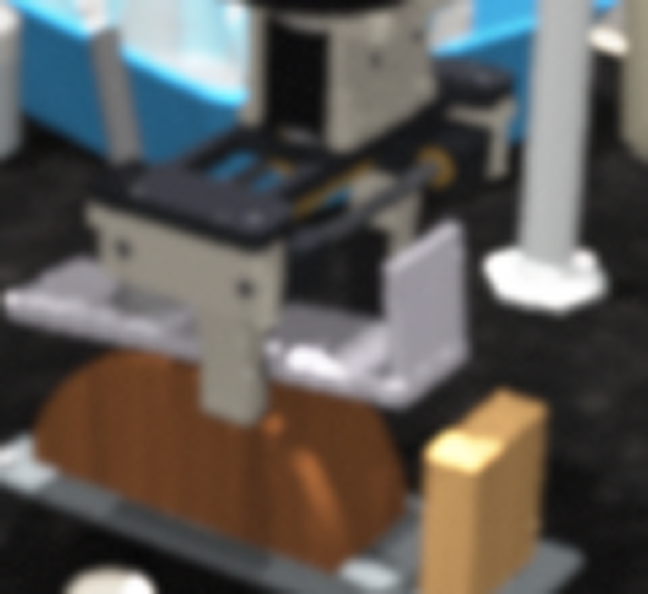

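>>> {"api": "apply_moves", "payload": {
  "deltas": "0 0 0 0; 0 0 0 0; 0 0 0 0; 0 0 0 0; 0 0 0 0; 0 0 0 0",
  "gripper": 1,
  "squeeze": 6
}}

```text
t: 25.88
eef_pos: [0.5153, -0.0749, 0.0808]
ee_rot: [-3.142, 0.0, -2.999]
force: [0.4, -1.4, 0.4]
width: 0.0498
```

```bash
python3 look.py s22.png;python3 -c "
from h import *
print(readout.get_state()['width'])"
```

```text
25.875 [ 0.5153 -0.0749  0.0808] [ 0.4492 -1.3686  0.4042]
stand x of tcp -0.04265251229390882 y 0.001665815450842983 bar mid 0.06684748770609118
0.04986737915224041
```

View pics/s22.png

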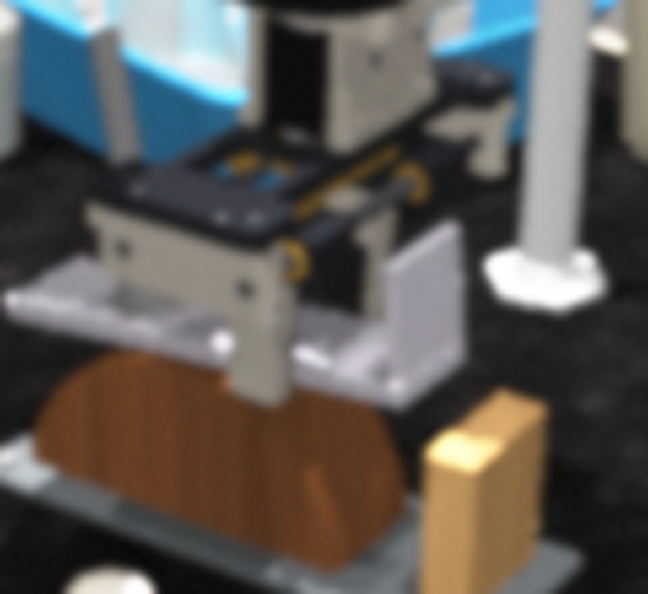

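>>> {"api": "apply_moves", "payload": {
  "deltas": "0 -0.1 0.05 0; 0 -0.12 0.1 0; 0 -0.12 0.1 0; 0 -0.1 0.1 0; 0 -0.08 0.1 0; 0 0 0.05 0; 0 0 0 0; 0 0 0 0"
}}

```text
t: 26.92
eef_pos: [0.5158, -0.0803, 0.0758]
ee_rot: [-3.141, -0.0, -2.999]
force: [0.1, 1.2, 0.6]
width: 0.05
```

```bash
python3 look.py s23.png
```

```text
26.925 [ 0.5158 -0.0803  0.0758] [0.1243 1.1768 0.6368]
stand x of tcp -0.04800580620211147 y 0.0018975777329609663 bar mid 0.06149419379788853
```

View pics/s23.png

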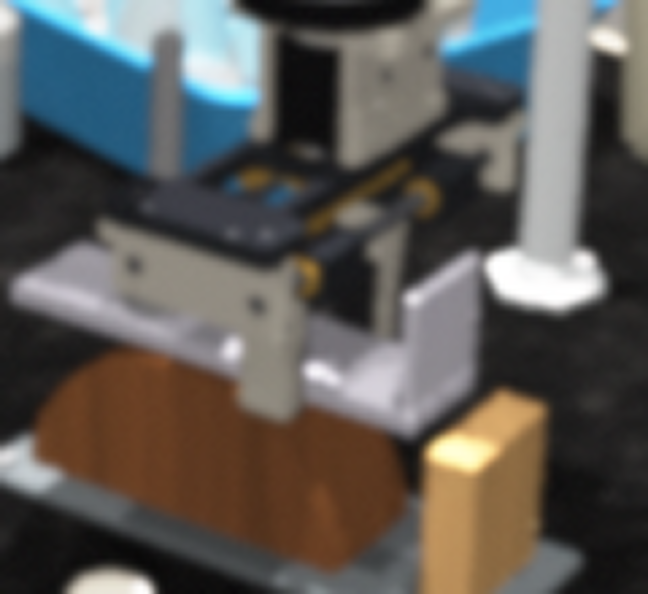

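```bash
python3 - <<'E'
from fitbar import *
s=viewer.grab_frame("scene")
fitbar(s,dict(LFt=(14,286),LBt=(88,242),RFb=(412,436),PFo=(420,297)))
E
```

```text
mid -10.6 mm tilt -0.9 deg (=-0.016 rad) dy 1.1 [ 0. -2. -2.  1.  3. -1. -0.  1.  1.]
```

Near level now: about -0.9°, middle at -10.6 mm, rod upright. Letting go gently.

>>> {"api": "apply_moves", "payload": {
  "deltas": "0 0 0 0; 0 0 0 0",
  "squeeze": 3
}}

```text
t: 27.28
eef_pos: [0.5159, -0.0803, 0.0758]
ee_rot: [-3.141, -0.0, -2.999]
force: [-0.4, -0.3, 0.2]
width: 0.0496
```

>>> {"api": "apply_moves", "payload": {
  "deltas": "0 0 0 0; 0 0 0 0; 0 0 0 0; 0 0 0 0; 0 0 0 0; 0 0 0 0; 0 0 0 0; 0 0 0 0",
  "gripper": -0.8
}}

```text
t: 28.28
eef_pos: [0.5158, -0.0801, 0.0758]
ee_rot: [3.142, -0.0, -2.999]
force: [-0.1, 0.8, 0.5]
width: 0.0789
```

```bash
python3 look.py s24.png
```

```text
28.275 [ 0.5158 -0.0801  0.0758] [-0.0518  0.7731  0.5385]
stand x of tcp -0.047840740968539616 y 0.001848488815984804 bar mid 0.061659259031460384
```

View pics/s24.png

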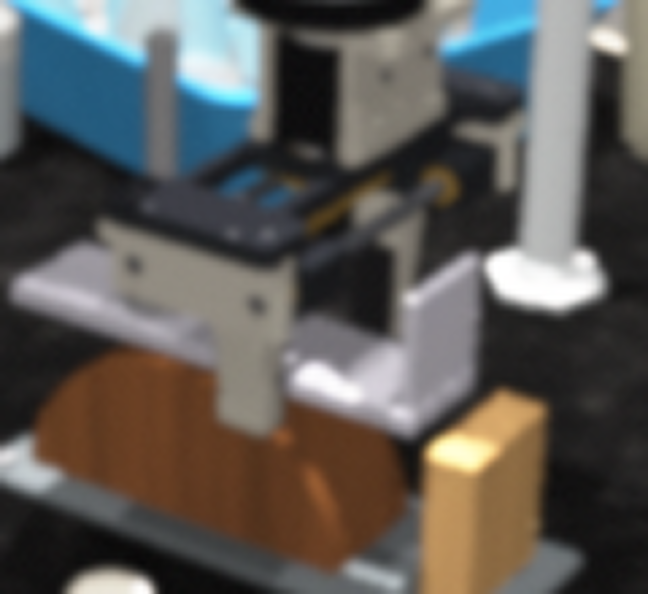

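>>> {"api": "apply_moves", "payload": {
  "deltas": "0 0 -0.5 0; 0 0 -1 0; 0 0 -2 0; 0 0 -3 0; 0 0 -4 0; 0 0 -5 0; 0 0 -4 0; 0 0 0 0; 0 0 0 0; 0 0 0 0"
}}

```text
t: 29.58
eef_pos: [0.5152, -0.0802, 0.2698]
ee_rot: [3.141, -0.002, -2.999]
force: [0.5, -1.0, -0.5]
width: 0.0787
```

```bash
python3 look.py s25.png
```

```text
29.575 [ 0.5152 -0.0802  0.2698] [ 0.4861 -1.0275 -0.4664]
stand x of tcp -0.047795092504112645 y 0.002486503386248861 bar mid 0.061704907495887355
```

View pics/s25.png

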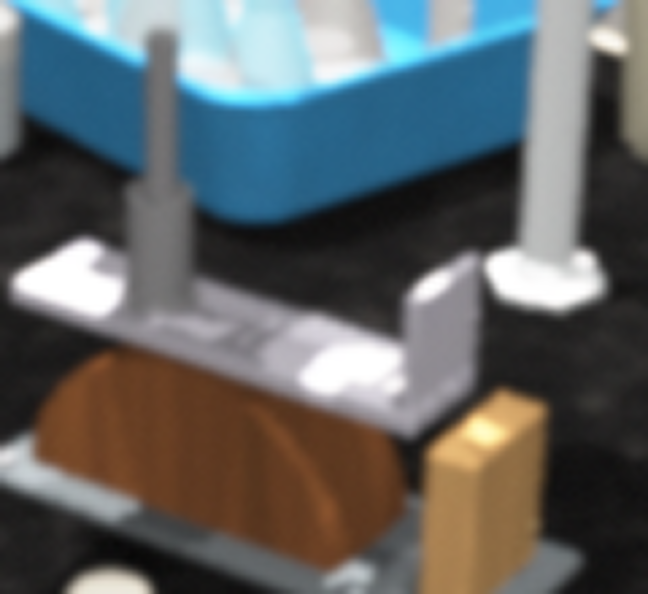

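```bash
python3 - <<'E'
from fitbar import *
ims=[]
for i in range(4):
    s=viewer.grab_frame("scene"); ims.append(s["image"].astype(float)[180:290,260:380])
print([np.abs(ims[i]-ims[0]).max() for i in range(1,4)])
fitbar(s,dict(LFt=(14,286),LBt=(88,240),tube=(160,188),RFb=(411,436),PFo=(418,297)))
E
```

```text
[np.float64(24.0), np.float64(24.0), np.float64(24.0)]
mid -9.8 mm tilt -0.8 deg (=-0.014 rad) dy 0.7 [-1. -3. -3.  2.  0.  1.  3. -1.  1.  0.  1.]
```

```bash
python3 - <<'E'
from h import *
s=viewer.grab_frame("scene"); crop(s,"s26.png",260,180,380,290,5.4)
a=cv2.imread("pics/s25.png").astype(float);b=cv2.imread("pics/s26.png").astype(float);print(np.abs(a-b).mean(),np.abs(a-b).max())
print(job.job_done())
E
```

```text
0.7088148286707957 41.0
the job is handed in; nothing more can be done
None
```

The job is handed in at about 30 s of the 64 s allowed; no verdict was reported. The rod is in its holder tube and the bar balances level on the saddle by itself, clear of the post.

- **Rod:** I lifted it out of the block, lowered it into the holder tube and let go while the bar still lay on the post.
- **First push:** I pushed the bar off the post at its end plate with closed fingers. It went a few millimetres too far and rocked to about -10°, holder end low. After I backed off, it settled at about -6.5°.
- **Correction:** I gripped the bar by its sides, slid it back about 5 mm, levelled it and let go gently. This was gripping, not pushing as the task describes.

**Last checks:**
- **Tilt:** the fit to the scene picture gives -0.8° (limit about 4.5°), with the bar's middle about 10 mm from the crest, toward the post.
- **Rod:** it stands nearly upright in the tube.
- **At rest:** pictures taken in a row differed only slightly (mean 0.7, maximum 41 grey levels). I took that as image noise.
- **Gripper:** it was well above everything, with the wrist force at the sensor's noise level.
- **Bystanders:** I did not measure the bottles and glassware again at the end. The arm kept well away from them, and those in view had not visibly moved.

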